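# Switch on the watchmaker's laser welder with its key

## Task

Take the laser key out of its wooden box, push it fully home in the key switch on the sloped laser console, then turn it clockwise as far as it goes, from the white off mark to the green on mark, and leave the key there in the switch. Do not disturb the loupe, the bottle, the screwdriver or the brass block.

Things in the scene. Friction and masses are not known exactly. Their poses are not given: they have to be found in the camera images.
- key: Laser key, 89 mm long: flat blue plastic bow 48 long x 36 wide x 14 thick with straight parallel edges, dark collar 5 long x 25 wide x 14 thick, steel blade 36 long. Origin: centre of the bow, mid-thickness (7 mm above what it lies on; it balances on the bow). x runs to the blade tip, y across the width, z through the thickness. Starts flat, z up, in the key box, blade roughly away from the robot.
- key_shoulder (a point): Front face of the collar, 29 mm from the key's origin along x, where the blade begins; it meets the keyhole point when the key is fully home. Axes as the key's.
- key_tip (a point): End of the blade, 65 mm from the key's origin along x; axes as the key's. The blade is 14 mm wide and 5 thick, the last 6 mm narrow to 9 x 3.5. It is double-sided: it may go in either way up.
- key_box: Open wooden box, fixed to the bench: 132 x 156 mm outside (its x, y), walls 8 thick and 56 high, grey felt floor 6 mm above the bench. Origin: centre of its underside. The key lies roughly along its x. The walls leave room only for a nearly upright gripper; to stand the key up in the switch, lay it on the open bench (z = 0) between box and console and retake it with the fingers slanted to the blade.
- console: Laser console, fixed: grey sloped desk box 190 deep (x), 230 wide (y), 55 mm high in front, 144 behind. Origin: centre of its underside; front faces -x. Aluminium panel 25 degrees from level. On it, from the key switch: red emergency stop 40 mm across, 32 high, 33 down the slope and 102 left; green button 8 high, 67 up, 102 left; lamps 7 high, 84 up, 0 and 40 left.
- keyhole (a point): Mouth of the key slot, on the steel face of the turning barrel, 8 mm above the panel; round black bezel about it (54 mm across, 10 above the panel) on a dark plate. z points out of the panel. Slot 16 mm long (y), 7 wide (x), 42 deep, with a 3 mm slanted lead-in. Axes turn with the barrel; at off x points up the slope, y left (slot level). The key goes in along -z, its width along y.
- key_switch (a joint): Turn of the barrel, rad: 0 = off (slot level, white mark), grows clockwise seen looking at the panel, 0.785 = on (green mark, 45 degrees), a hard stop. No spring; friction about 0.08 N m, it stays where left. The blade has about 0.15 rad of play in the slot, so the bow turns that much further than the barrel.
- loupe: Black eye loupe standing on its narrow end, 43 mm across, 40 high. Origin: centre of its underside. Leave it alone.
- cleaner: Amber bottle with black cap, 52 mm across, 115 high. Origin: centre of its underside. Leave it alone.
- driver: Screwdriver with yellow handle lying on the bench, 150 mm long. Origin: under its middle. Leave it alone.
- staking_block: Brass bench block, a disc 60 mm across, 22 high. Origin: centre of its underside. Leave it alone.

How it is judged:
On the way:
1. the key is pushed fully home while the switch is still at off (distance between key_shoulder and keyhole below 0.005 m and angle between the x axis of key and the z axis of keyhole, either way round below 0.15 rad and value of joint key_switch below 0.25 rad), for 0.1 s.
At the end, for the whole second after the job is handed in: The key is fully home in the switch (shoulder within 5 mm of the keyhole's mouth, key square to the panel within 0.15 rad), the barrel has been turned on (past 0.70 of its 0.785 rad), and the key is at rest (distance between key_shoulder and keyhole below 0.005 m and angle between the x axis of key and the z axis of keyhole, either way round below 0.15 rad and value of joint key_switch above 0.7 rad and linear speed of key below 0.01 m/s); the robot touches nothing.
It fails at once if a bystander (loupe, bottle, screwdriver, brass block) is shifted by more than 30 mm or tipped over (distance of any of loupe, cleaner, driver, staking_block from where it was at the start of the episode above 0.03 m or angle between any of loupe, cleaner's own z axis and vertical above 0.5 rad).
It also fails if it takes over 64 s, if anything falls off the work surface, if the arm or the gripper's body presses on something with over 40 N, if the wrist force passes 120 N, or if a joint passes its speed limit or range.

## Robot

A 6-joint arm with a two-finger parallel gripper is mounted at the origin on the work surface. World frame = base frame: x ahead of the robot, y to its left, z up, the work surface at z = 0. Lengths are in m, angles in rad, forces in N, time in s.
With the tool pointing down it reaches from about 0.375 to 0.825 m from the base axis. Payload 5.5 kg.
Tool frame: the origin (TCP) lies between the finger pads; the fingertips stand bot.finger_overhang ahead of it and the grasp point (between the pads) lies 2 mm behind it (bot.finger_overhang is the distance from the TCP to the fingertips, in m); z points along the fingers, y is the line along which they close (so a half turn about z gives the same grasp; the last joint's range is limited). The gripper opens to 85 mm and grips with 20 to 120 N. Pads are 22 mm wide; open, the fingers measure 114 mm over their backs; the gripper's body (76 mm by 85 mm) begins 54 mm behind the grasp point. The pads swing forward as they close: fully open they stand 13 mm farther back than shut.
Start: joints at [1.211, 0.314, -0.047, 1.21, 0, 1.571], TCP at [0.211, 0.562, 0.248] pointing down, gripper open.
Joint ranges: [-2.67, 2.67], [-0.69, 1.73], [-1.03, 1.25], [-2.08, 2.16], [-1.42, 1.45], [-3.14, 3.14]. Speed limits (rad/s): [2.39, 2.39, 3.01, 3.14, 3.14, 3.14].

## Interface

Orientations are given as a unit quaternion [w, x, y, z].
In Python, from bench import bot gives the robot as it stands.
- The arm moves only by the tool send_rows, never from a script. Its argument "steps" is a list of rows, each an object of numbers: "dx", "dy", "dz": the shift along the world's x, y, z in mm; "ax", "ay", "az": the turn, a rotation vector about the world's x, y, z in degrees; "fingers": the opening, from 0 (shut) to 1 (fully open). In form: [{"dx": .., "dy": .., "dz": .., "ax": .., "ay": .., "az": .., "fingers": ..}, ...]. A call has 1 to 20 rows; each row is the pose to reach, as a shift and turn from the pose commanded when the call began; what a row does not reach only later rows make up. A row lasts 1/12 s, in which the tool goes at most 41.7 mm and 7.16 degrees, less where a joint would pass 70% of its speed; a pose out of reach is approached as far as the arm can. A call with a gripper value outside its range is refused whole. The fingers move at their own pace and stop on an object; "squeeze" is the grip in N (left out, the last holds). Time passes only in rows, so rows that repeat a pose let the fingers close. It gives the time, the measured TCP pose, the force, the opening and the grip force at its end, in the units of the state.
- bot.state(): the state, without advancing time (a new reading comes with each control period).
- bot.read_camera(name): name is "side" or "top"; returns a dict with "frame" (480x640x3 uint8, red, green, blue), "fx", "fy", "cx", "cy" (pixels), "k1" (the pictures are not rectified: a ray, as slopes to the right and down, at radius r is drawn at 1 + k1 r^2 times it, then the intrinsics apply), "extrinsics" (4x4, takes a point from camera to world coordinates). Camera axes: x right, y down, z forward; pixel columns grow to the right and rows downward; lengths in m; the calibration is good to about 2 mm. A picture is of the moment at which its call begins. There is no depth.
- bot.sign_off(): hands the job in; it is judged then, once.
The state is a dict: "time": time; "q": joint angles; "joint_vel": joint speeds; "tau": joint torques, N m; "position": TCP position; "tool_rot": TCP orientation; "force": force on the tool from outside, world axes, zero at the start; "moment": the same for the moment, N m; "gripper_width": opening from 0.0 (shut) to 1.0 (fully open); "grasp_force": force on a finger pad.
Only numpy, scipy, OpenCV 4.12 (cv2) and the standard library are available. Lean on these libraries where they do the work, as an engineer would, in place of code of your own. Each camera call takes 0.05 s, during which the arm holds its last target. There are 200 camera calls.

## Working session

There is one attempt and no reset: what is moved stays moved. The work goes in short steps, Python scripts to look and compute and a tool call to move; the robot and the scene stay as the last step left them, time stands still between calls to the robot, and variables do not carry over. Pictures are saved under pics/ and viewed, at most 10 in all, crops included, and the job is handed in when it is done.

Besides the shell and the picture viewer there is one more tool, called after ">>>" as name([rows], argument=value, ...), one row to a line, values as JSON. send_rows: Moves the arm, as the interface text tells. Its arguments: {"type":"object","properties":{"steps":{"type":"array","items":{"type":"object","properties":{"dx":{"type":"number"},"dy":{"type":"number"},"dz":{"type":"number"},"ax":{"type":"number"},"ay":{"type":"number"},"az":{"type":"number"},"fingers":{"type":"number"}}}},"squeeze":{"type":"number"}},"required":["steps"]}

```bash
ls; mkdir -p pics
cat > h.py <<'E'
import numpy as np, cv2
from bench import bot
def grab(n,name):
    c=bot.read_camera(n); cv2.imwrite(f'pics/{name}.png',c['frame'][:,:,::-1]); return c
def ray(c,u,v):
    K=np.array([[c['fx'],0,c['cx']],[0,c['fy'],c['cy']],[0,0,1]]);
    p=cv2.undistortPoints(np.array([[[u,v]]],float),K,np.array([c['k1'],0,0,0,0.]))[0,0]
    E=np.array(c['extrinsics']); return E[:3,3],E[:3,:3]@np.array([p[0],p[1],1])
def onz(c,u,v,z):
    o,d=ray(c,u,v); return o+d*(z-o[2])/d[2]
def proj(c,P):
    E=np.array(c['extrinsics']); p=(np.array(P)-E[:3,3])@E[:3,:3]; p=p[:2]/p[2]; p=p*(1+c['k1']*(p@p))
    return np.array([p[0]*c['fx']+c['cx'],p[1]*c['fy']+c['cy']])
def tri(rays):
    A=0;b=0
    for o,d in rays:
        d=d/np.linalg.norm(d); M=np.eye(3)-np.outer(d,d); A=A+M; b=b+M@o
    return np.linalg.solve(A,b)
E
python3 - <<'E'
from h import *
a=grab('top','t0'); b=grab('side','s0')
for c in (a,b): print({k:c[k] for k in c if k!='frame'})
print(bot.finger_overhang,bot.state())
E
```

```text
pics
{'fx': 530.3728007522875, 'fy': 530.3728007522875, 'cx': 321.535257390044, 'cy': 238.37724252338649, 'k1': -0.06727286097723305, 'extrinsics': array([[-0.00955439, -0.9880644 ,  0.15374479,  0.33400558],
       [-0.99993873,  0.008581  , -0.00699356, -0.00480974],
       [ 0.00559081, -0.15380219, -0.98808584,  1.35204306],
       [ 0.        ,  0.        ,  0.        ,  1.        ]])}
{'fx': 459.88935160890645, 'fy': 459.88935160890645, 'cx': 315.367087877103, 'cy': 236.59339675081856, 'k1': -0.05859232744240037, 'extrinsics': array([[ 0.99287666, -0.06972537,  0.09661423,  0.44283534],
       [-0.11820091, -0.67839411,  0.72512756, -0.65103758],
       [ 0.01498274, -0.73138212, -0.68180328,  0.69687318],
       [ 0.        ,  0.        ,  0.        ,  1.        ]])}
0.017 {'time': 0.1, 'q': array([ 1.21101464e+00,  3.14178364e-01, -4.79637567e-02,  1.21019064e+00,
       -2.44406043e-05,  1.57081984e+00]), 'joint_vel': array([-4.64674636e-04, -2.07012181e-03,  2.01179853e-03,  2.42450672e-04,
       -3.42427843e-04,  4.59962626e-05]), 'tau': array([-3.21716707e-04, -5.40768135e+01,  3.40541053e+01,  1.11430662e-02,
        4.83167742e-05,  6.31595299e-06]), 'position': array([0.21107898, 0.56112919, 0.24751365]), 'tool_rot': array([-1.25418967e-04,  1.78933682e-01,  9.83860837e-01, -7.58007973e-04]), 'force': array([-0.09196055,  0.14087305,  0.49445535]), 'moment': array([-0.02190881, -0.03525198,  0.01428937]), 'grasp_force': 0.0, 'gripper_width': 1.0047713041434074}
```

View pics/t0.png

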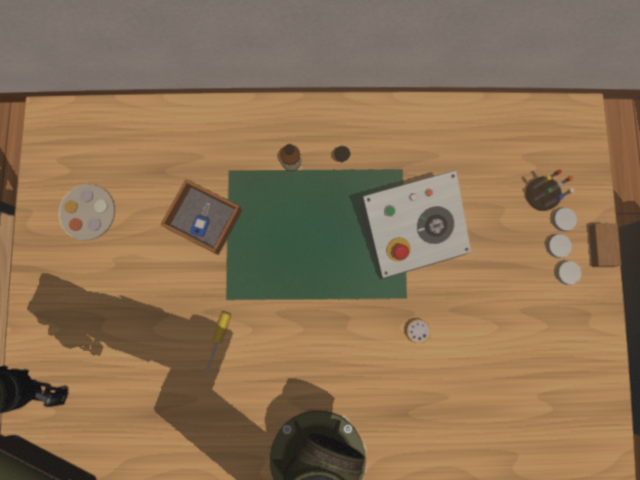

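View pics/s0.png

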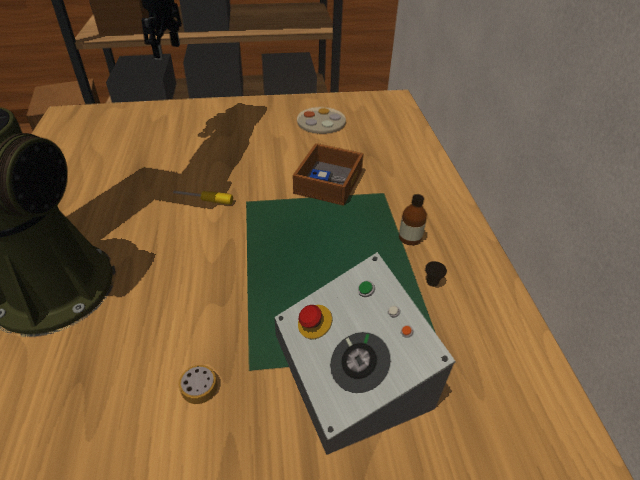

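The top view shows the box at (201,217) with the blue bow at (200,226) and the blade pointing up. The console is at (417,225), with the switch at (435,225), the e-stop at (400,251), the green button at (390,211) and the lamps at (413,196) and (429,192). In the side view the switch is at (359,360). The driver, bottle, loupe and brass block are all clear of the mat.

```bash
cat > m.py <<'E'
from h import *
from scipy.optimize import least_squares
def blob(im,box,f):
    x0,y0,x1,y1=box; s=im[y0:y1,x0:x1]; h=cv2.cvtColor(s,cv2.COLOR_RGB2HSV).astype(int)
    m=f(h[...,0],h[...,1],h[...,2]).astype(np.uint8)
    n,l,st,ce=cv2.connectedComponentsWithStats(m); i=1+st[1:,4].argmax()
    return ce[i]+[x0,y0],st[i,4],(l==i),(x0,y0)
a=bot.read_camera('top'); b=bot.read_camera('side')
G=lambda h,s,v:(h>45)&(h<80)&(s>110)&(v>50)
O=lambda h,s,v:(h<14)&(s>110)&(v>120)
T,S=a['frame'],b['frame']
pts=[]
for c,im,bx in ((a,T,[(380,200,400,222),(422,184,438,200)]),(b,S,[(355,278,378,300),(398,322,416,340)])):
    for bb,f,xyz in zip(bx,(G,O),((67,102,-1),(84,0,-2))):
        ce,n,_,_=blob(im,bb,f); print(ce,n); pts.append((c,ce,xyz))
# bezel ellipse: dark ring centre guesses refined by contour of dark plate
for c,im,bx in ((a,T,(408,200,462,250)),(b,S,(322,322,396,398))):
    ce,n,m,o=blob(im,bx,lambda h,s,v:(v<95)&(s<90))
    k=max(cv2.findContours(m.astype(np.uint8),0,1)[0],key=cv2.contourArea); e=cv2.fitEllipse(cv2.convexHull(k)); print('plate',np.array(e[0])+o,e[1:],n)
    pts.append((c,np.array(e[0])+o,(0,0,-6)))
def pose(p):
    y=p[3];s=np.radians(25); R=cv2.Rodrigues(np.array([0,0,y]))[0]@cv2.Rodrigues(np.array([0,-s,0.]))[0]; return R
def res(p): return np.concatenate([proj(c,p[:3]+pose(p)@(np.array(q)/1e3))-u for c,u,q in pts])
r=least_squares(res,[.34,-.25,.12,.2],loss='soft_l1'); print('keyhole',r.x,np.round(r.fun,1))
np.save('kh.npy',r.x)
B=lambda h,s,v:(h>100)&(h<125)&(s>110)&(v>50)
for c,im,bx in ((a,T,(180,190,225,245)),(b,S,(300,160,345,190))):
    ce,n,m,o=blob(im,bx,B); print('bow',ce,n,onz(c,*ce,0.016))
    q=np.argwhere(m)[:,::-1]+o; W=np.array([onz(c,*i,.013)[:2] for i in q]); rc=cv2.minAreaRect((W*1e3).astype(np.float32)); print(rc)
q=[onz(a,u,v,.056) for u,v in ((187,181),(240,208),(217,253),(163,223))];print(np.round(q,3))
def cr(im,x,y,w,h,k=6): return cv2.resize(im[y:y+h,x:x+w],(w*k,h*k),interpolation=cv2.INTER_CUBIC)
v=S.copy();t=T.copy()
o1=np.hstack([cv2.resize(T[185:265,160:245],(400,300)),cv2.resize(T[170:260,380:480],(400,300))])
o2=np.hstack([cv2.resize(S[145:205,290:370],(400,300)),cv2.resize(S[310:410,310:410],(400,300))])
cv2.imwrite('pics/z1.png',np.vstack([o1,o2])[:,:,::-1])
E
python3 m.py
```

```text
Traceback (most recent call last):
  File "m.py", line 15, in <module>
    ce,n,_,_=blob(im,bb,f); print(ce,n); pts.append((c,ce,xyz))
             ~~~~^^^^^^^^^
  File "m.py", line 6, in blob
    n,l,st,ce=cv2.connectedComponentsWithStats(m); i=1+st[1:,4].argmax()
                                                       ~~~~~~~~~~~~~~~^^
ValueError: attempt to get argmax of an empty sequence
```

```bash
sed -i 's/(h>45)&(h<80)&(s>110)&(v>50)/(h>45)\&(h<90)\&(s>90)\&(v>30)/' m.py
python3 m.py || python3 - <<'E'
from h import *
c=bot.read_camera('top');print(cv2.cvtColor(c['frame'],cv2.COLOR_RGB2HSV)[208:214,384:396].tolist())
E
```

```text
[389.75       210.66666667] 36
[429.         192.29166667] 24
[365.10483871 287.19354839] 124
[406.19117647 329.80882353] 68
plate [435.00193596 224.59501648] ((33.49463653564453, 36.63721466064453), 37.596622467041016) 783
plate [359.8878479  362.30938721] ((57.29193115234375, 62.78850555419922), 40.099552154541016) 2454
keyhole [ 0.55903569 -0.29004734  0.10035289  0.28352673] [-0.   0.  -0.1 -0.5 -0.2  0.5  0.2  0.3  0.3 -0.2 -0.4 -0.9]
bow [199.30612245 227.86734694] 98 [0.5718761  0.29877605 0.016     ]
((578.1636352539062, 299.7940368652344), (32.65144348144531, 45.60295486450195), 69.76481628417969)
bow [319.41964286 174.57142857] 112 [0.57690817 0.30168574 0.016     ]
((578.1032104492188, 306.8565673828125), (40.34184265136719, 47.62635803222656), 68.96707153320312)
[[0.685 0.324 0.056]
 [0.614 0.189 0.056]
 [0.501 0.244 0.056]
 [0.578 0.381 0.056]]
```

View pics/z1.png

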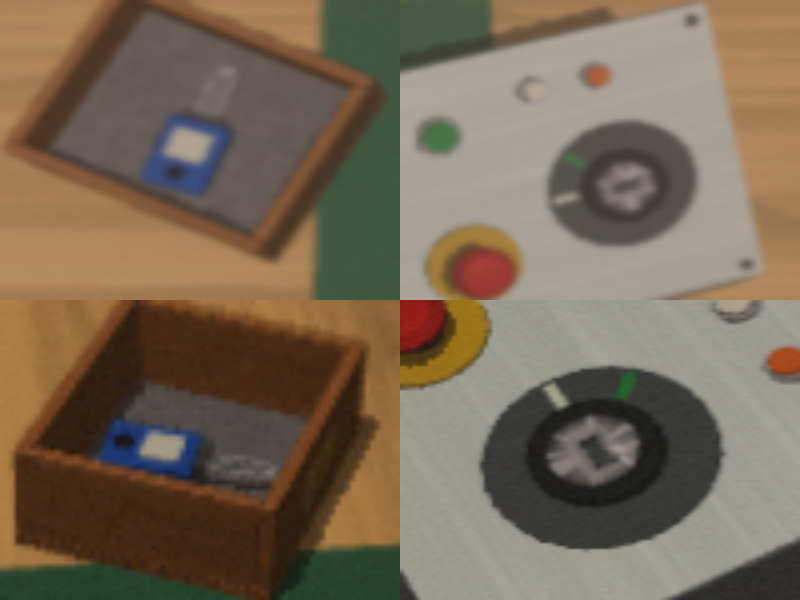

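The composite confirms the fits. The key lies at about -20° yaw with its bow at (0.577, 0.300). The keyhole is at (0.559, -0.290, 0.100) with a console yaw of 16.2° and the slot at off. The tool's y axis is already at 69.4°, which matches the key, so I'll go above it.

>>> send_rows([
  {"dx": 122, "dy": -87, "dz": -40, "fingers": 0.8},
  {"dx": 244, "dy": -173, "dz": -80, "fingers": 0.8},
  {"dx": 366, "dy": -260, "dz": -128, "fingers": 0.8},
  {"dx": 366, "dy": -260, "dz": -128, "fingers": 0.8},
  {"dx": 366, "dy": -260, "dz": -128, "fingers": 0.8},
  {"dx": 366, "dy": -260, "dz": -128, "fingers": 0.8},
  {"dx": 366, "dy": -260, "dz": -128, "fingers": 0.8},
  {"dx": 366, "dy": -260, "dz": -128, "fingers": 0.8},
  {"dx": 366, "dy": -260, "dz": -128, "fingers": 0.8},
  {"dx": 366, "dy": -260, "dz": -128, "fingers": 0.8},
  {"dx": 366, "dy": -260, "dz": -128, "fingers": 0.8},
  {"dx": 366, "dy": -260, "dz": -128, "fingers": 0.8},
  {"dx": 366, "dy": -260, "dz": -128, "fingers": 0.8},
  {"dx": 366, "dy": -260, "dz": -128, "fingers": 0.8},
  {"dx": 366, "dy": -260, "dz": -128, "fingers": 0.8},
], squeeze=50)

```text
invalid input
```

Run:
```python
from h import *
s=bot.state(); print(s['time'],s['q'],s['position'],s['tool_rot'],s['gripper_width'])
a=bot.read_camera('top'); b=bot.read_camera('side')
cv2.imwrite('pics/z2.png',np.hstack([cv2.resize(a['frame'][165:265,160:260],(400,400),interpolation=2),cv2.resize(b['frame'][110:210,280:380],(400,400),interpolation=2)])[:,:,::-1])
```

```text
0.3 [ 1.21098569e+00  3.13794668e-01 -4.73817138e-02  1.21017566e+00
 -3.16382822e-05  1.57083997e+00] [0.21121346 0.56143098 0.24799903] [-3.41489278e-05  1.78957881e-01  9.83856697e-01 -2.76204197e-04] 1.0016985570899746
```

View pics/z2.png

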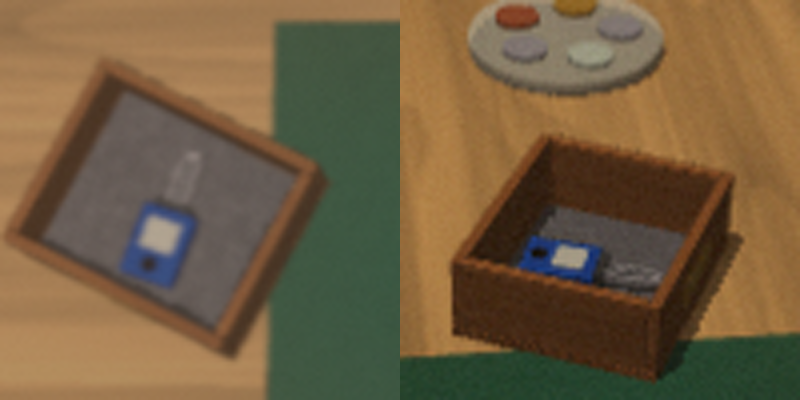

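The move was refused as invalid and the arm hasn't moved; the picture shows the key unchanged in the box. I'll resend with every field given.

>>> send_rows([
  {"dx": 122, "dy": -87, "dz": -40, "ax": 0, "ay": 0, "az": 0, "fingers": 0.8},
  {"dx": 244, "dy": -173, "dz": -80, "ax": 0, "ay": 0, "az": 0, "fingers": 0.8},
  {"dx": 366, "dy": -260, "dz": -128, "ax": 0, "ay": 0, "az": 0, "fingers": 0.8},
  {"dx": 366, "dy": -260, "dz": -128, "ax": 0, "ay": 0, "az": 0, "fingers": 0.8},
  {"dx": 366, "dy": -260, "dz": -128, "ax": 0, "ay": 0, "az": 0, "fingers": 0.8},
  {"dx": 366, "dy": -260, "dz": -128, "ax": 0, "ay": 0, "az": 0, "fingers": 0.8},
  {"dx": 366, "dy": -260, "dz": -128, "ax": 0, "ay": 0, "az": 0, "fingers": 0.8},
  {"dx": 366, "dy": -260, "dz": -128, "ax": 0, "ay": 0, "az": 0, "fingers": 0.8},
  {"dx": 366, "dy": -260, "dz": -128, "ax": 0, "ay": 0, "az": 0, "fingers": 0.8},
  {"dx": 366, "dy": -260, "dz": -128, "ax": 0, "ay": 0, "az": 0, "fingers": 0.8},
  {"dx": 366, "dy": -260, "dz": -128, "ax": 0, "ay": 0, "az": 0, "fingers": 0.8},
  {"dx": 366, "dy": -260, "dz": -128, "ax": 0, "ay": 0, "az": 0, "fingers": 0.8},
  {"dx": 366, "dy": -260, "dz": -128, "ax": 0, "ay": 0, "az": 0, "fingers": 0.8},
  {"dx": 366, "dy": -260, "dz": -128, "ax": 0, "ay": 0, "az": 0, "fingers": 0.8},
  {"dx": 366, "dy": -260, "dz": -128, "ax": 0, "ay": 0, "az": 0, "fingers": 0.8},
], squeeze=50)

```text
time: 1.65
position: [0.5763, 0.3025, 0.1207]
tool_rot: [-0.0, 0.178, 0.984, 0.0]
force: [-0.0, -1.8, -0.6]
gripper_width: 0.798
grasp_force: 0.0
```

Run:
```python
from h import *
a=bot.read_camera('top'); s=bot.state(); print(s['q'],s['position'])
t=onz(a,207.5,203.75,.016); print(t, 'from center', t[:2]-[.577,.3], np.degrees(np.arctan2(t[1]-.3,t[0]-.577)))
p=onz(a,160+150/4,165+285/4-1,.02);print(p)
```

```text
[ 4.83633310e-01  4.79732874e-01 -1.01182112e-01  9.89536338e-01
  4.73508211e-04  8.41707577e-01] [0.57623696 0.30282925 0.12091391]
[0.63490606 0.27922922 0.016     ] from center [ 0.05790606 -0.02077078] -19.732801781434908
[0.55208755 0.30199676 0.02      ]
```

>>> send_rows([
  {"dx": -1, "dy": -2, "dz": -40, "ax": 0, "ay": 0, "az": 0, "fingers": 0.8},
  {"dx": -1, "dy": -2, "dz": -75, "ax": 0, "ay": 0, "az": 0, "fingers": 0.8},
  {"dx": -1, "dy": -2, "dz": -90, "ax": 0, "ay": 0, "az": 0, "fingers": 0.8},
  {"dx": -1, "dy": -2, "dz": -95, "ax": 0, "ay": 0, "az": 0, "fingers": 0.8},
  {"dx": -1, "dy": -2, "dz": -95, "ax": 0, "ay": 0, "az": 0, "fingers": 0.8},
  {"dx": -1, "dy": -2, "dz": -95, "ax": 0, "ay": 0, "az": 0, "fingers": 0.3},
  {"dx": -1, "dy": -2, "dz": -95, "ax": 0, "ay": 0, "az": 0, "fingers": 0.3},
  {"dx": -1, "dy": -2, "dz": -95, "ax": 0, "ay": 0, "az": 0, "fingers": 0.3},
  {"dx": -1, "dy": -2, "dz": -95, "ax": 0, "ay": 0, "az": 0, "fingers": 0.3},
  {"dx": -1, "dy": -2, "dz": -95, "ax": 0, "ay": 0, "az": 0, "fingers": 0.3},
  {"dx": -1, "dy": -2, "dz": -95, "ax": 0, "ay": 0, "az": 0, "fingers": 0.3},
], squeeze=50)

```text
time: 2.62
position: [0.5778, 0.3007, 0.0278]
tool_rot: [0.001, 0.179, 0.984, 0.001]
force: [-0.7, 0.7, 7.1]
gripper_width: 0.402
grasp_force: 50.9
```

>>> send_rows([
  {"dx": 0, "dy": 0, "dz": 40, "ax": 0, "ay": 0, "az": 0, "fingers": 0.3},
  {"dx": 0, "dy": 0, "dz": 80, "ax": 0, "ay": 0, "az": 0, "fingers": 0.3},
  {"dx": 0, "dy": 0, "dz": 105, "ax": 0, "ay": 0, "az": 0, "fingers": 0.3},
  {"dx": 0, "dy": -30, "dz": 105, "ax": 0, "ay": 0, "az": 6, "fingers": 0.3},
  {"dx": -5, "dy": -70, "dz": 105, "ax": 0, "ay": 0, "az": 12, "fingers": 0.3},
  {"dx": -10, "dy": -110, "dz": 105, "ax": 0, "ay": 0, "az": 18, "fingers": 0.3},
  {"dx": -15, "dy": -150, "dz": 105, "ax": 0, "ay": 0, "az": 24, "fingers": 0.3},
  {"dx": -15, "dy": -190, "dz": 100, "ax": 0, "ay": 0, "az": 30, "fingers": 0.3},
  {"dx": -15, "dy": -230, "dz": 90, "ax": 0, "ay": 0, "az": 36, "fingers": 0.3},
  {"dx": -15, "dy": -270, "dz": 70, "ax": 0, "ay": 0, "az": 36, "fingers": 0.3},
  {"dx": -15, "dy": -300, "dz": 45, "ax": 0, "ay": 0, "az": 36, "fingers": 0.3},
  {"dx": -15, "dy": -300, "dz": 20, "ax": 0, "ay": 0, "az": 36, "fingers": 0.3},
  {"dx": -15, "dy": -300, "dz": 10, "ax": 0, "ay": 0, "az": 36, "fingers": 0.3},
  {"dx": -15, "dy": -300, "dz": 10, "ax": 0, "ay": 0, "az": 36, "fingers": 0.3},
  {"dx": -15, "dy": -300, "dz": 10, "ax": 0, "ay": 0, "az": 36, "fingers": 0.3},
])

```text
time: 3.87
position: [0.5614, 0.0003, 0.0358]
tool_rot: [-0.0, -0.134, 0.991, 0.0]
force: [-0.4, 0.0, -0.4]
gripper_width: 0.406
grasp_force: 50.3
```

Run:
```python
from h import *
s=bot.state(); print(s['q'],s['position'],s['force'])
a=bot.read_camera('top'); b=bot.read_camera('side')
p=proj(a,s['position']).astype(int); q=proj(b,s['position']).astype(int); print(p,q)
f=lambda c,p:cv2.resize(c['frame'][p[1]-60:p[1]+40,p[0]-50:p[0]+50],(400,400),interpolation=2)
cv2.imwrite('pics/z3.png',np.hstack([f(a,p),f(b,q)])[:,:,::-1])
```

```text
[ 3.25122157e-04  4.16456407e-01 -4.24391057e-01  7.30193275e-01
  3.06243049e-04 -2.69039748e-01] [5.61357607e-01 2.78639500e-04 3.57922626e-02] [-0.3932831   0.04420697 -0.39241707]
[315 229] [330 253]
```

View pics/z3.png

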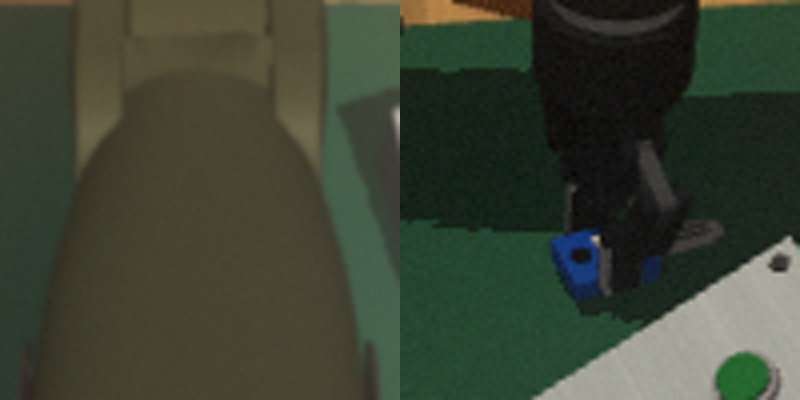

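The side crop shows the key held level with the blade forward, and the fingertips about level with its underside. I'll lay it down, release, back off and tilt.

>>> send_rows([
  {"dx": 0, "dy": 0, "dz": -7, "ax": 0, "ay": 0, "az": 0, "fingers": 0.3},
  {"dx": 0, "dy": 0, "dz": -13, "ax": 0, "ay": 0, "az": 0, "fingers": 0.3},
  {"dx": 0, "dy": 0, "dz": -13, "ax": 0, "ay": 0, "az": 0, "fingers": 0.3},
  {"dx": 0, "dy": 0, "dz": -13, "ax": 0, "ay": 0, "az": 0, "fingers": 0.7},
  {"dx": 0, "dy": 0, "dz": -13, "ax": 0, "ay": 0, "az": 0, "fingers": 0.7},
  {"dx": 0, "dy": 0, "dz": -13, "ax": 0, "ay": 0, "az": 0, "fingers": 0.7},
  {"dx": 0, "dy": 0, "dz": -10, "ax": 0, "ay": 0, "az": 0, "fingers": 0.7},
  {"dx": 0, "dy": 0, "dz": 20, "ax": 0, "ay": 0, "az": 0, "fingers": 0.7},
  {"dx": -20, "dy": -6, "dz": 55, "ax": 2, "ay": -7, "az": 0, "fingers": 0.7},
  {"dx": -45, "dy": -13, "dz": 70, "ax": 4, "ay": -13.5, "az": 0, "fingers": 0.7},
  {"dx": -70, "dy": -20, "dz": 70, "ax": 6, "ay": -20, "az": 0, "fingers": 0.7},
  {"dx": -85, "dy": -24, "dz": 70, "ax": 8, "ay": -27, "az": 0, "fingers": 0.7},
  {"dx": -85, "dy": -24, "dz": 70, "ax": 10, "ay": -33.5, "az": 0, "fingers": 0.7},
  {"dx": -85, "dy": -24, "dz": 70, "ax": 12.6, "ay": -43.2, "az": 0, "fingers": 0.7},
  {"dx": -85, "dy": -24, "dz": 70, "ax": 12.6, "ay": -43.2, "az": 0, "fingers": 0.7},
  {"dx": -85, "dy": -24, "dz": 70, "ax": 12.6, "ay": -43.2, "az": 0, "fingers": 0.7},
])

```text
time: 5.3
position: [0.5287, -0.0578, 0.1517]
tool_rot: [0.354, -0.131, 0.924, 0.069]
force: [-0.2, 1.1, -0.7]
gripper_width: 0.699
grasp_force: 0.0
```

Run:
```python
from h import *
from scipy.spatial.transform import Rotation as R
s=bot.state(); print(s['q'],s['position'],s['force']); print(R.from_quat(s['tool_rot'],scalar_first=True).as_matrix().round(3))
a=bot.read_camera('top'); b=bot.read_camera('side')
out=[]
for c in (a,b):
    p=proj(c,[.57,0.0,.007]).astype(int); x,y=p-50
    im=c['frame'][y:y+100,x:x+100]; h=cv2.cvtColor(im,cv2.COLOR_RGB2HSV).astype(int)
    m=(h[...,0]>100)&(h[...,0]<125)&(h[...,1]>110)&(h[...,2]>45)
    n,l,st,ce=cv2.connectedComponentsWithStats(m.astype(np.uint8)); i=1+st[1:,4].argmax()
    k=cv2.convexHull((np.argwhere(l==i)[:,::-1]).astype(np.float32)).reshape(-1,2)+[x,y]
    print(st[i]); 
    for z in (.007,.014):
        W=np.array([onz(c,*u,z)[:2]*1e3 for u in k],np.float32); print(z,cv2.minAreaRect(W))
    out.append(cv2.resize(im,(400,400),interpolation=2)); print(x,y)
cv2.imwrite('pics/z4.png',np.hstack(out)[:,:,::-1])
```

```text
[-0.36721092 -0.08779696 -1.02345153  0.02785513  0.4475442  -0.50614464] [ 0.52872229 -0.057833    0.15169913] [-0.23432855  1.11683251 -0.69661293]
[[-0.716 -0.29   0.636]
 [-0.193  0.956  0.219]
 [-0.671  0.034 -0.74 ]]
[ 42  43  17  21 144]
0.007 ((561.9500122070312, 1.3868961334228516), (47.418888092041016, 36.23235321044922), 13.778402328491211)
0.014 ((560.763671875, 1.3546695709228516), (47.1721076965332, 36.043785095214844), 13.778307914733887)
265 178
[ 33  41  27  20 273]
0.007 ((562.2535400390625, 2.128253936767578), (50.66259765625, 44.99322509765625), 14.616604804992676)
0.014 ((561.041748046875, -4.499273300170898), (50.1485595703125, 44.53667449951172), 14.616684913635254)
284 212
```

View pics/z4.png

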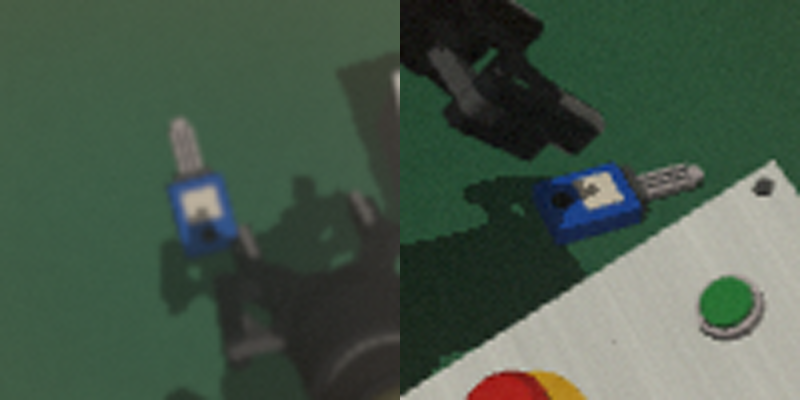

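The top crop shows the key flat at about (0.561, 0.001) with a 14° yaw, and the side view agrees. The tilted retreat stopped short because the elbow reached its limit (q3 = -1.02). I'll fit a small kinematic model to the logged states to check which poses are reachable.

```bash
cat > kin.py <<'E'
from h import *
from scipy.optimize import least_squares
from scipy.spatial.transform import Rotation as R
D=[([1.211,.31379,-.04738,1.21018,0,1.5708],[.21121,.56143,.248]),([.48363,.47973,-.10118,.98954,.0005,.8417],[.57624,.30283,.12091]),
([.0003,.41646,-.42439,.73019,.0003,-.269],[.56136,.00028,.03579]),([-.36721,-.0878,-1.02345,.02786,.44754,-.50614],[.52872,-.05783,.1517])]
e=lambda a,t:R.from_euler(a,t).as_matrix()
def fk(q,p,s5=1,s6=1):
    r0,h,L1,L2,ee,Lw,Lt=p
    M=e('z',q[0]); x=M@[r0,0,h]; M=M@e('y',q[1]); x=x+M@[0,0,L1]; M=M@e('y',-q[2]); x=x+M@[L2,0,ee]
    M=M@e('y',q[3]); x=x+M@[Lw,0,0]; M=M@e('z',s5*q[4]); x=x+M@[Lt,0,0]; M=M@e('x',s6*q[5])
    # tool: z=local x ; tool y = local ? at q6
    return x,M
def fit(s5):
    return least_squares(lambda p:np.concatenate([fk(q,p,s5)[0]-x for q,x in D]+[1e-3*(p-[0,.3,.35,.35,0,.1,.2])]),[0,.3,.35,.35,0,.1,.2])
if __name__=='__main__':
    for s5 in (1,-1):
        f=fit(s5); print(s5,f.x.round(4),(f.fun[:12]*1e3).round(2))
        for q,_ in D[2:]: print(fk(q,f.x,s5)[1].round(3))
E
python3 kin.py
```

```text
1 [0.     0.2834 0.5215 0.4407 0.076  0.1329 0.3139] [-0.01  0.01 -0.   -0.    0.01  0.    0.   -0.02 -0.   -0.   -0.    0.  ]
[[-0.    -0.266  0.964]
 [ 0.     0.964  0.266]
 [-1.     0.    -0.   ]]
[[ 0.636 -0.29   0.716]
 [ 0.219  0.956  0.193]
 [-0.74   0.034  0.671]]
-1 [-0.036   0.2711  0.6883  0.4363  0.028   0.8602 -0.311 ] [-1.99 -5.24  0.71  9.78  5.15 -4.33 -7.19 -0.02  9.22  1.16 -1.81 -5.6 ]
[[-0.    -0.266  0.964]
 [-0.     0.964  0.266]
 [-1.    -0.    -0.   ]]
[[ 0.325  0.113  0.939]
 [-0.589  0.801  0.107]
 [-0.74  -0.587  0.327]]
```

```bash
cat > ik.py <<'E'
from kin import *
P=fit(1).x; lo=np.array([-2.67,-.69,-1.03,-2.08,-1.42,-3.14]); hi=np.array([2.67,1.73,1.25,2.16,1.45,3.14])
def tool(q): x,M=fk(q,P); return x,np.c_[-M[:,2],M[:,1],M[:,0]]
def ik(x,T,q0):
    g=lambda q:np.concatenate([(tool(q)[0]-x)*5,((tool(q)[1]-T)).ravel()])
    b=None
    for s in (q0,[0,.3,-.5,.7,0,0],[-.4,.5,-.3,1,0,-.7]):
        r=least_squares(g,np.clip(s,lo+.01,hi-.01),bounds=(lo,hi))
        if b is None or r.cost<b.cost: b=r
    return b.x,b.cost
def Tk(K,th): # tool axes for key axes K (cols)
    z=-np.cos(th)*K[:,2]+np.sin(th)*K[:,0]; return np.c_[np.cross(K[:,1],z),K[:,1],z]
kh=np.load('kh.npy'); C=e('z',kh[3])@e('y',-np.radians(25)); u,l,n=C.T
KI=np.c_[-n,l,u]
def bench(psi): return e('z',psi)
OFF=np.array([-.008,0,.016])
if __name__=='__main__':
    print('n',n,'u',u)
    for th in (30,35,40,45,50):
        t=np.radians(th); K=bench(np.radians(14.5)); q,c=ik(np.array([.561,.0014,.007])+K@OFF,Tk(K,t),[0,.3,-.5,.7,0,0])
        print(th,'bench',q.round(2),f'{c:.1e}')
        for lift in (.045,0):
            q,c=ik(kh[:3]+n*(.029+lift)+KI@OFF,Tk(KI,t),q); print('  ins',lift,q.round(2),f'{c:.1e}')
        for a in (25,45,55):
            Rr=R.from_rotvec(-n*np.radians(a)).as_matrix(); q,c=ik(kh[:3]+Rr@(n*.029+KI@OFF),Rr@Tk(KI,t),q); print('  turn',a,q.round(2),f'{c:.1e}')
E
python3 ik.py
```

```text
n [-0.40574516 -0.11822463  0.90630779] u [0.8701233  0.25353353 0.42261826]
30 bench [-0.1   0.21 -0.99 -0.12  0.17 -0.31] 2.2e-20
  ins 0.045 [-0.33  0.82  0.45  1.73 -0.34 -0.52] 2.5e-31
  ins 0 [-0.32  0.88  0.47  1.69 -0.33 -0.51] 5.1e-22
  turn 25 [-0.46  1.09  0.84  1.99 -0.07 -0.38] 1.8e-25
  turn 45 [-0.57  1.22  1.05  2.16  0.15 -0.29] 3.4e-05
  turn 55 [-0.63  1.23  1.02  2.16  0.25 -0.25] 5.2e-04
35 bench [-0.12  0.22 -1.03 -0.22  0.21 -0.32] 1.1e-03
  ins 0.045 [-0.35  0.74  0.36  1.63 -0.3  -0.57] 6.7e-27
  ins 0 [-0.33  0.8   0.37  1.58 -0.29 -0.55] 7.1e-27
  turn 25 [-0.47  0.99  0.69  1.85 -0.04 -0.39] 1.1e-22
  turn 45 [-0.58  1.1   0.85  2.    0.16 -0.29] 1.3e-26
  turn 55 [-0.63  1.14  0.88  2.04  0.27 -0.24] 1.7e-24
40 bench [-0.15  0.23 -1.03 -0.26  0.27 -0.34] 1.0e-02
  ins 0.045 [-0.37  0.67  0.28  1.53 -0.26 -0.61] 7.7e-31
  ins 0 [-0.35  0.73  0.28  1.48 -0.25 -0.59] 5.6e-25
  turn 25 [-0.48  0.9   0.55  1.73 -0.01 -0.41] 2.0e-24
  turn 45 [-0.59  1.    0.68  1.86  0.18 -0.28] 1.5e-24
  turn 55 [-0.64  1.03  0.71  1.89  0.28 -0.22] 4.1e-24
45 bench [-0.19  0.25 -1.03 -0.3   0.33 -0.37] 2.7e-02
  ins 0.045 [-0.39  0.61  0.19  1.43 -0.22 -0.65] 1.4e-27
  ins 0 [-0.38  0.66  0.19  1.38 -0.21 -0.63] 1.4e-28
  turn 25 [-0.5   0.81  0.43  1.61  0.01 -0.42] 5.8e-30
  turn 45 [-0.6   0.9   0.54  1.72  0.2  -0.27] 1.3e-29
  turn 55 [-0.65  0.93  0.56  1.75  0.3  -0.2 ] 6.5e-28
50 bench [-0.23  0.28 -1.03 -0.35  0.4  -0.4 ] 5.2e-02
  ins 0.045 [-0.42  0.54  0.11  1.34 -0.17 -0.68] 1.3e-30
  ins 0 [-0.4   0.6   0.1   1.28 -0.16 -0.66] 4.3e-31
  turn 25 [-0.51  0.73  0.32  1.5   0.04 -0.43] 4.8e-28
  turn 45 [-0.61  0.81  0.41  1.6   0.22 -0.26] 6.4e-25
  turn 55 [-0.65  0.84  0.42  1.62  0.31 -0.18] 5.9e-25
```

```bash
cat > p1.py <<'E'
from ik import *
s=bot.state(); x0=s['position']; T0=R.from_quat(s['tool_rot'],scalar_first=True)
t=np.radians(30); K=bench(np.radians(14)); kc=np.array([.561,.0014,.007]); OFF=np.array([-.008,0,.017])
for up in (.06,.03,.01,0):
    x=kc+K@OFF+[0,0,up]; T=Tk(K,t); q,c=ik(x,T,s['q']); print(up,q.round(2),f'{c:.1e}','d',((x-x0)*1e3).round(1),'rot',np.degrees((R.from_matrix(T)*T0.inv()).as_rotvec()).round(1))
# regrasp aligned / intermediate
for th in (60,75,90):
    T=Tk(KI,np.radians(th)); q=s['q']
    for a in (0,25,55):
        Rr=R.from_rotvec(-n*np.radians(a)).as_matrix(); q,c=ik(kh[:3]+n*.045,Rr@T,q); print(th,a,q.round(2),f'{c:.1e}')
    q,c=ik(kh[:3]+n*.12,Rr@T,q); print('retreat',q.round(2),f'{c:.1e}')
E
python3 p1.py
```

```text
0.06 [-0.1   0.07 -0.93  0.07  0.17 -0.3 ] 8.9e-28 d [ 25.6  55.9 -66.2] rot [-5.1 11.  -2.7]
0.03 [-0.1   0.14 -0.96 -0.02  0.17 -0.3 ] 5.6e-31 d [ 25.6  55.9 -96.2] rot [-5.1 11.  -2.7]
0.01 [-0.1   0.18 -0.98 -0.09  0.17 -0.3 ] 2.6e-31 d [  25.6   55.9 -116.2] rot [-5.1 11.  -2.7]
0 [-0.1   0.2  -0.99 -0.12  0.17 -0.3 ] 7.5e-31 d [  25.6   55.9 -126.2] rot [-5.1 11.  -2.7]
60 0 [-0.47  0.45 -0.1   1.08 -0.06 -0.75] 7.0e-28
60 25 [-0.55  0.56  0.05  1.25  0.11 -0.46] 4.3e-22
60 55 [-0.67  0.64  0.12  1.35  0.33 -0.13] 7.6e-23
retreat [-0.7   0.57  0.16  1.47  0.32 -0.17] 6.5e-21
75 0 [-0.57  0.32 -0.31  0.83  0.13 -0.84] 3.4e-28
75 25 [-0.61  0.37 -0.23  0.93  0.22 -0.48] 1.9e-28
75 55 [-0.68  0.42 -0.2   0.97  0.35 -0.05] 2.8e-27
retreat [-0.72  0.34 -0.15  1.12  0.35 -0.1 ] 1.1e-27
90 0 [-0.68  0.23 -0.5   0.58  0.35 -0.91] 6.0e-25
90 25 [-0.68  0.23 -0.5   0.58  0.35 -0.48] 9.2e-27
90 55 [-0.68  0.23 -0.5   0.58  0.35  0.05] 2.3e-30
retreat [-0.73  0.14 -0.44  0.75  0.37 -0.01] 2.3e-29
```

>>> send_rows([
  {"dx": 26, "dy": 56, "dz": 0, "ax": -5.1, "ay": 11, "az": -2.7, "fingers": 0.7},
  {"dx": 26, "dy": 56, "dz": 0, "ax": -5.1, "ay": 11, "az": -2.7, "fingers": 0.7},
  {"dx": 26, "dy": 56, "dz": 0, "ax": -5.1, "ay": 11, "az": -2.7, "fingers": 0.7},
  {"dx": 26, "dy": 56, "dz": 0, "ax": -5.1, "ay": 11, "az": -2.7, "fingers": 0.7},
])

```text
time: 5.73
position: [0.555, 0.0051, 0.1509]
tool_rot: [0.257, -0.122, 0.958, 0.034]
force: [0.1, 0.2, 0.2]
gripper_width: 0.698
grasp_force: 0.0
```

```bash
python3 p1.py | head -4
```

```text
0.06 [-0.1   0.07 -0.93  0.07  0.17 -0.3 ] 8.9e-28 d [ -1.8  -5.6 -66.9] rot [-0.1  0.  -0.6]
0.03 [-0.1   0.14 -0.96 -0.02  0.17 -0.3 ] 4.5e-26 d [ -1.8  -5.6 -96.9] rot [-0.1  0.  -0.6]
0.01 [-0.1   0.18 -0.98 -0.09  0.17 -0.3 ] 3.3e-24 d [  -1.8   -5.6 -116.9] rot [-0.1  0.  -0.6]
0 [-0.1   0.2  -0.99 -0.12  0.17 -0.3 ] 1.3e-22 d [  -1.8   -5.6 -126.9] rot [-0.1  0.  -0.6]
```

>>> send_rows([
  {"dx": -2, "dy": -6, "dz": -40, "ax": 0, "ay": 0, "az": -0.6, "fingers": 0.7},
  {"dx": -2, "dy": -6, "dz": -75, "ax": 0, "ay": 0, "az": -0.6, "fingers": 0.7},
  {"dx": -2, "dy": -6, "dz": -100, "ax": 0, "ay": 0, "az": -0.6, "fingers": 0.7},
  {"dx": -2, "dy": -6, "dz": -115, "ax": 0, "ay": 0, "az": -0.6, "fingers": 0.7},
  {"dx": -2, "dy": -6, "dz": -124, "ax": 0, "ay": 0, "az": -0.6, "fingers": 0.7},
  {"dx": -2, "dy": -6, "dz": -124, "ax": 0, "ay": 0, "az": -0.6, "fingers": 0.7},
  {"dx": -2, "dy": -6, "dz": -124, "ax": 0, "ay": 0, "az": -0.6, "fingers": 0.25},
  {"dx": -2, "dy": -6, "dz": -124, "ax": 0, "ay": 0, "az": -0.6, "fingers": 0.25},
  {"dx": -2, "dy": -6, "dz": -124, "ax": 0, "ay": 0, "az": -0.6, "fingers": 0.25},
  {"dx": -2, "dy": -6, "dz": -124, "ax": 0, "ay": 0, "az": -0.6, "fingers": 0.25},
  {"dx": -2, "dy": -6, "dz": -124, "ax": 0, "ay": 0, "az": -0.6, "fingers": 0.25},
  {"dx": -2, "dy": -6, "dz": -124, "ax": 0, "ay": 0, "az": -0.6, "fingers": 0.25},
], squeeze=90)

```text
time: 6.73
position: [0.5519, -0.0055, 0.0265]
tool_rot: [0.257, -0.113, 0.959, 0.031]
force: [-2.4, -1.4, 5.0]
gripper_width: 0.365
grasp_force: 89.6
```

Run:
```python
from ik import *
s=bot.state(); print(s['q'],s['position'],s['force'],s['gripper_width'],s['grasp_force']); print(fk(s['q'],P)[0], tool(s['q'])[1].round(3))
a=bot.read_camera('top'); b=bot.read_camera('side')
o=[]
for c in (a,b):
    x,y=proj(c,[.57,0.0,.007]).astype(int)-50; o.append(cv2.resize(c['frame'][y:y+100,x:x+100],(400,400),interpolation=2))
cv2.imwrite('pics/z5.png',np.hstack(o)[:,:,::-1])
```

```text
[-0.10642791  0.19685363 -0.98920023 -0.11400142  0.1700511  -0.29801646] [ 0.5519286  -0.00553897  0.02647331] [-2.43814942 -1.40387163  4.96068026] 0.3647753639911494 89.63959821034223
[ 0.5519301  -0.00553818  0.02647402] [[-0.842 -0.233  0.487]
 [-0.201  0.972  0.118]
 [-0.501  0.002 -0.866]]
```

View pics/z5.png

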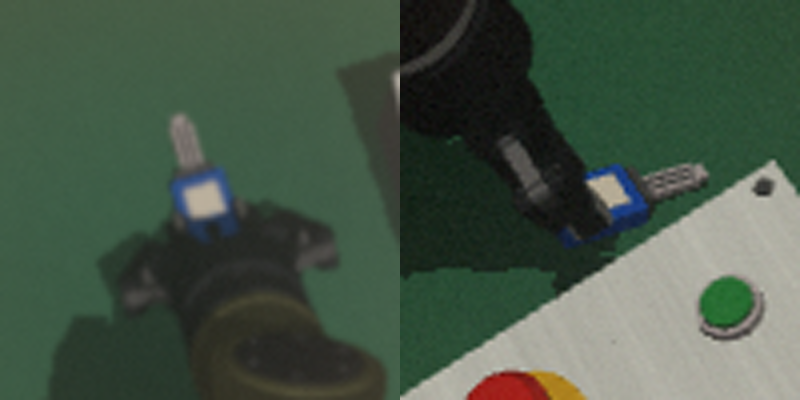

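The top crop shows the fingers holding the rear half of the bow symmetrically, with the blade still straight ahead and its tip at (180,115). Next I'll work out the hover over the keyhole.

```bash
cat > p2.py <<'E'
from ik import *
from scipy.spatial.transform import Slerp
s=bot.state(); x0=np.array([.5527,-.0078,.0267]); T0=R.from_matrix(tool(s['q'])[1])
OFF=np.array([-.0105,0,.0195]); T=R.from_matrix(Tk(KI,np.radians(30)))
x=kh[:3]+n*(.029+.036+.015)+KI@OFF; rv=(T*T0.inv()).as_rotvec(); print('hover d',((x-x0)*1e3).round(1),'rot',np.degrees(rv).round(2),x)
for f,xx in ((0,x0+[0,0,.15]),(.33,x0+(x-x0)*.33+[0,0,.12]),(.66,x0+(x-x0)*.66+[0,0,.08]),(1,x+[0,0,.04]),(1,x)):
    q,c=ik(xx,(R.from_rotvec(rv*f)*T0).as_matrix(),s['q']);print(f,q.round(2),f'{c:.0e}')
E
python3 p2.py
```

```text
hover d [ -13.4 -288.   163.9] rot [-16.78  62.87   2.51] [ 0.53928315 -0.29580277  0.1906148 ]
0 [-0.11 -0.08 -0.81  0.34  0.17 -0.3 ] 1e-26
0.33 [-0.22  0.15 -0.38  0.91  0.06 -0.47] 5e-31
0.66 [-0.28  0.45  0.05  1.36 -0.12 -0.54] 2e-27
1 [-0.33  0.8   0.53  1.82 -0.34 -0.52] 7e-28
1 [-0.33  0.81  0.47  1.74 -0.34 -0.52] 2e-30
```

>>> send_rows([
  {"dx": 0, "dy": 0, "dz": 40, "ax": 0, "ay": 0, "az": 0, "fingers": 0.25},
  {"dx": 0, "dy": 0, "dz": 80, "ax": 0, "ay": 0, "az": 0, "fingers": 0.25},
  {"dx": 0, "dy": 0, "dz": 120, "ax": 0, "ay": 0, "az": 0, "fingers": 0.25},
  {"dx": 0, "dy": 0, "dz": 155, "ax": 0, "ay": 0, "az": 0, "fingers": 0.25},
  {"dx": -1, "dy": -29, "dz": 170, "ax": -1.7, "ay": 6.3, "az": 0.2, "fingers": 0.25},
  {"dx": -3, "dy": -58, "dz": 180, "ax": -3.4, "ay": 12.6, "az": 0.5, "fingers": 0.25},
  {"dx": -4, "dy": -86, "dz": 190, "ax": -5, "ay": 18.9, "az": 0.8, "fingers": 0.25},
  {"dx": -5, "dy": -115, "dz": 200, "ax": -6.7, "ay": 25.1, "az": 1, "fingers": 0.25},
  {"dx": -7, "dy": -144, "dz": 205, "ax": -8.4, "ay": 31.4, "az": 1.3, "fingers": 0.25},
  {"dx": -8, "dy": -173, "dz": 205, "ax": -10.1, "ay": 37.7, "az": 1.5, "fingers": 0.25},
  {"dx": -9, "dy": -202, "dz": 205, "ax": -11.7, "ay": 44, "az": 1.8, "fingers": 0.25},
  {"dx": -11, "dy": -230, "dz": 200, "ax": -13.4, "ay": 50.3, "az": 2, "fingers": 0.25},
  {"dx": -12, "dy": -259, "dz": 190, "ax": -15.1, "ay": 56.6, "az": 2.3, "fingers": 0.25},
  {"dx": -13.4, "dy": -288, "dz": 175, "ax": -16.8, "ay": 62.9, "az": 2.5, "fingers": 0.25},
  {"dx": -13.4, "dy": -288, "dz": 164, "ax": -16.8, "ay": 62.9, "az": 2.5, "fingers": 0.25},
  {"dx": -13.4, "dy": -288, "dz": 164, "ax": -16.8, "ay": 62.9, "az": 2.5, "fingers": 0.25},
  {"dx": -13.4, "dy": -288, "dz": 164, "ax": -16.8, "ay": 62.9, "az": 2.5, "fingers": 0.25},
  {"dx": -13.4, "dy": -288, "dz": 164, "ax": -16.8, "ay": 62.9, "az": 2.5, "fingers": 0.25},
])

```text
time: 8.33
position: [0.5383, -0.2929, 0.1905]
tool_rot: [-0.297, -0.134, 0.944, -0.043]
force: [-0.6, 0.2, -0.6]
gripper_width: 0.368
grasp_force: 89.4
```

```bash
cat > look.py <<'E'
import sys
from ik import *
s=bot.state(); x,T=tool(s['q']); print(s['time'],s['position'],s['force'],s['gripper_width'],s['grasp_force'])
z=T[:,2];t=np.radians(30); ky=T[:,1]; kz=-np.cos(t)*z-np.sin(t)*T[:,0]; kx=np.cross(ky,kz)
print('kx.-n',kx@-n,'err',np.degrees(np.cross(kx,-n)).round(1))
K=np.c_[kx,ky,kz]; kc=x-K@np.array([-.0105,0,.0195])
a=bot.read_camera('top'); b=bot.read_camera('side'); o=[]
for c in (a,b):
    im=cv2.resize(c['frame'],None,fx=5,fy=5,interpolation=2)
    for p,col in ((kc+K@[.065,0,0],(255,0,255)),(kc+K@[.029,.0125,0],(0,255,0)),(kc+K@[.029,-.0125,0],(0,255,0)),(kc+K@[-.024,.018,.0],(255,255,0)),(kc+K@[-.024,-.018,0.],(255,255,0)),(kh[:3],(0,255,255)),(kh[:3]+.008*l,(0,255,255)),(kh[:3]-.008*l,(0,255,255))):
        cv2.circle(im,tuple(int(i) for i in (proj(c,p)*5+2)),3,col,-1)
    p=proj(c,kc+.03*kx); X,Y=(p*5).astype(int)-[200,250]; print('crop origin',X/5,Y/5)
    im=im[Y:Y+500,X:X+400]; o.append(im)
cv2.imwrite(f'pics/{sys.argv[1]}.png',np.hstack(o)[:,:,::-1])
E
python3 look.py z6
```

```text
8.3333 [ 0.5383479  -0.29292562  0.19049479] [-0.60197884  0.2493126  -0.55294917] 0.3677563396935055 89.35053619556129
kx.-n 0.9999997430791253 err [0. 0. 0.]
crop origin 402.0 180.4
crop origin 306.4 295.8
```

View pics/z6.png

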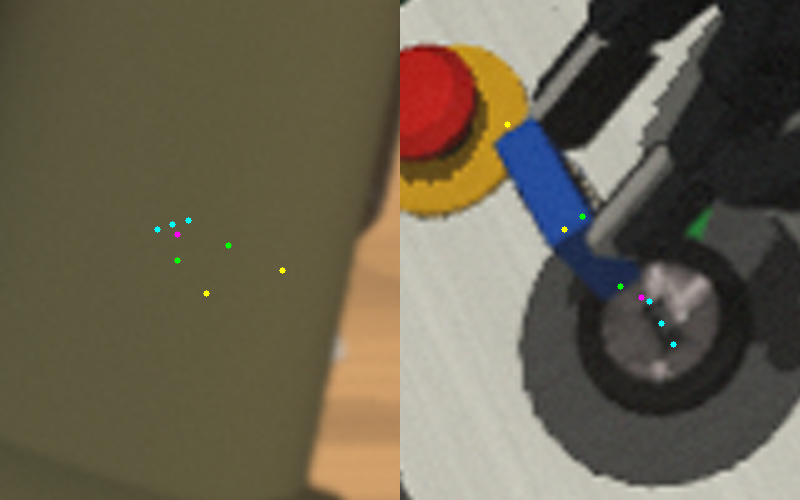

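The side crop shows the bow's rear end face with corners at about (497,143), (537,118), (593,213) and (558,245). That is about 2 px from my prediction. The predicted slot points sit on the dark slot at (655,322). The top view is blocked by the arm. I'll fit the key's offset in the grip from those corners.

```bash
cat > p3.py <<'E'
from ik import *
s=bot.state(); x,T=tool(s['q']); b=bot.read_camera('side')
z=T[:,2];t=np.radians(30); ky=T[:,1]; kz=-np.cos(t)*z-np.sin(t)*T[:,0]; K=np.c_[np.cross(ky,kz),ky,kz]
obs=np.array([(497,143),(537,118),(593,213),(558,245)],float); obs=(obs-[400,0]-2)/5+[306.4,295.8]
C4=[(-.024,.018,-.007),(-.024,.018,.007),(-.024,-.018,.007),(-.024,-.018,-.007)]
def pr(v): 
    Kp=K@R.from_rotvec([0,v[2],0]).as_matrix(); k=x-K@np.array([-.0105+v[0],v[3],.0195+v[1]]); return np.array([proj(b,k+Kp@c) for c in C4])
print(obs.round(1).tolist(),pr([0,0,0,0]).round(1).tolist())
for m in ([1,0,0,0],[1,1,0,0],[1,0,0,1],[1,1,1,0],[1,1,1,1]):
    m=np.array(m); r=least_squares(lambda v:np.concatenate([(pr(v*m)-obs).ravel(),v*[50,50,5,100]]),np.zeros(4)); print(m,(r.x*1e3).round(1),r.fun[:8].round(1))
E
python3 p3.py
```

```text
[[325.4, 324.0], [333.4, 319.0], [344.6, 338.0], [337.6, 344.4]] [[323.4, 322.3], [332.2, 316.7], [343.8, 337.5], [334.7, 343.3]]
[1 0 0 0] [-5.5  0.   0.   0. ] [-0.5  0.   0.2 -0.6  0.6  1.1 -1.5  0.5]
[1 1 0 0] [-5.4 -0.5  0.   0. ] [-0.2 -0.2  0.5 -0.8  0.9  0.9 -1.2  0.2]
[1 0 0 1] [-10.2   0.    0.   -2.9] [-0.1 -0.2  0.5 -0.7  0.8  0.8 -1.2  0.1]
[1 1 1 0] [  -5.2   -3.1 -107.1    0. ] [ 0.  -0.   0.3 -1.   0.7  0.7 -1.   0.4]
[1 1 1 1] [ -10.3   -2.5 -104.7   -3.1] [ 0.1  0.   0.3 -0.9  0.6  0.6 -1.   0.3]
```

```bash
cat > p4.py <<'E'
from ik import *
s=bot.state(); x,T=tool(s['q']); OFF=np.array([-.016,0,.0195]); xh=kh[:3]+n*.029+KI@OFF; d=(xh-s['position'])*1e3
lat=d-n*(d@n); print('t',s['time'],'pos',s['position'],'f',s['force'],'|n,u,l|',(s['force']@C).round(1))
print('lateral world',lat.round(1),'(u,l)',(lat@u).round(1),(lat@l).round(1),'to go along -n',-(d@n).round(1),'-n',-n)
print('rot err',np.degrees((R.from_matrix(Tk(KI,np.radians(30)))*R.from_matrix(T).inv()).as_rotvec()).round(2), s['moment'].round(2), s['gripper_width'])
E
python3 p4.py
```

```text
t 8.4833 pos [ 0.53855306 -0.29297549  0.19256332] f [-0.46967968  0.56933304 -0.3720207 ] |n,u,l| [-0.4  0.7 -0.2]
lateral world [ 0.  -3.  -0.4] (u,l) -0.9 -2.9 to go along -n 47.2 -n [ 0.40574516  0.11822463 -0.90630779]
rot err [0.09 0.17 0.  ] [ 0.21 -0.65  0.02] 0.37013655324773076
```

>>> send_rows([
  {"dx": 0, "dy": -3, "dz": 0, "ax": 0, "ay": 0, "az": 0, "fingers": 0.25},
  {"dx": 2, "dy": -2.5, "dz": -4, "ax": 0, "ay": 0, "az": 0, "fingers": 0.25},
  {"dx": 3.7, "dy": -1.9, "dz": -8.6, "ax": 0, "ay": 0, "az": 0, "fingers": 0.25},
  {"dx": 4.9, "dy": -1.6, "dz": -11.3, "ax": 0, "ay": 0, "az": 0, "fingers": 0.25},
  {"dx": 6.1, "dy": -1.2, "dz": -14, "ax": 0, "ay": 0, "az": 0, "fingers": 0.25},
  {"dx": 6.1, "dy": -1.2, "dz": -14, "ax": 0, "ay": 0, "az": 0, "fingers": 0.25},
  {"dx": 6.1, "dy": -1.2, "dz": -14, "ax": 0, "ay": 0, "az": 0, "fingers": 0.25},
])

```text
time: 9.07
position: [0.5444, -0.2947, 0.1749]
tool_rot: [-0.299, -0.134, 0.944, -0.043]
force: [0.6, -1.6, -1.0]
gripper_width: 0.366
grasp_force: 89.2
```

```bash
python3 p4.py
```

```text
t 9.0667 pos [ 0.54440202 -0.29471487  0.17493626] f [ 0.63564925 -1.57675577 -0.98601085] |n,u,l| [-0.3 -1.7 -1. ]
lateral world [1.5 0.9 0.8] (u,l) 1.9 0.4 to go along -n 29.1 -n [ 0.40574516  0.11822463 -0.90630779]
rot err [ 0.05 -0.1   0.03] [-0.21 -1.04  0.2 ] 0.36625000720434214
```

>>> send_rows([
  {"dx": 1.5, "dy": 0.5, "dz": -1, "ax": 0, "ay": 0, "az": 0, "fingers": 0.25},
  {"dx": 3.3, "dy": 1, "dz": -5, "ax": 0, "ay": 0, "az": 0, "fingers": 0.25},
  {"dx": 3.3, "dy": 1, "dz": -5, "ax": 0, "ay": 0, "az": 0, "fingers": 0.25},
  {"dx": 3.3, "dy": 1, "dz": -5, "ax": 0, "ay": 0, "az": 0, "fingers": 0.25},
  {"dx": 3.3, "dy": 1, "dz": -5, "ax": 0, "ay": 0, "az": 0, "fingers": 0.25},
  {"dx": 3.3, "dy": 1, "dz": -5, "ax": 0, "ay": 0, "az": 0, "fingers": 0.25},
])

```text
time: 9.57
position: [0.5471, -0.295, 0.1719]
tool_rot: [-0.299, -0.134, 0.944, -0.044]
force: [0.2, -4.5, 5.2]
gripper_width: 0.367
grasp_force: 89.3
```

```bash
python3 p4.py; sed -i 's/-.0105,0,.0195/-.016,0,.0195/' look.py; python3 look.py z7
```

```text
t 9.5667 pos [ 0.54713512 -0.29496568  0.17189135] f [ 0.24509886 -4.45232693  5.16343185] |n,u,l| [ 1.3 -4.3  5.1]
lateral world [0.4 1.6 0.4] (u,l) 0.9 1.4 to go along -n 25.2 -n [ 0.40574516  0.11822463 -0.90630779]
rot err [ 0.21 -0.13 -0.02] [-1.12  0.17  0.53] 0.3674873538001128
9.5667 [ 0.54713512 -0.29496568  0.17189135] [ 0.24509886 -4.45232693  5.16343185] 0.3674873538001128 89.31597570888698
kx.-n 0.9999919129175799 err [ 0.2 -0.1  0.1]
crop origin 400.2 177.6
crop origin 313.0 305.2
```

View pics/z7.png

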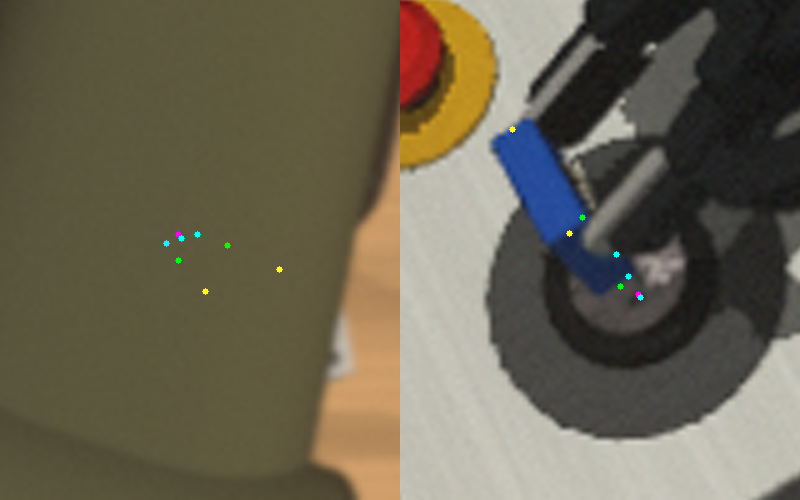

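The side crop shows the bow's end face where I predicted (midpoints at (512,130) and (567,228)), and the blade is going into the barrel. There is a light 5 N contact plus a sideways push to the right, so I'll shift about 2 mm right and press on.

>>> send_rows([
  {"dx": 0.6, "dy": -2, "dz": 0, "ax": 0, "ay": 0, "az": 0, "fingers": 0.25},
  {"dx": 0.6, "dy": -2, "dz": 0, "ax": 0, "ay": 0, "az": 0, "fingers": 0.25},
  {"dx": 2, "dy": -1.5, "dz": -3, "ax": 0, "ay": 0, "az": 0, "fingers": 0.25},
  {"dx": 3, "dy": -1.3, "dz": -5.4, "ax": 0, "ay": 0, "az": 0, "fingers": 0.25},
  {"dx": 3, "dy": -1.3, "dz": -5.4, "ax": 0, "ay": 0, "az": 0, "fingers": 0.25},
  {"dx": 3, "dy": -1.3, "dz": -5.4, "ax": 0, "ay": 0, "az": 0, "fingers": 0.25},
  {"dx": 3, "dy": -1.3, "dz": -5.4, "ax": 0, "ay": 0, "az": 0, "fingers": 0.25},
])

```text
time: 10.25
position: [0.5507, -0.2949, 0.1646]
tool_rot: [-0.298, -0.134, 0.944, -0.043]
force: [2.0, -3.3, -2.8]
gripper_width: 0.367
grasp_force: 88.9
```

```bash
sed -i 's/|n,u,l|/|u,l,n|/' p4.py; python3 p4.py
```

```text
t 10.25 pos [ 0.55071786 -0.29489761  0.16460879] f [ 2.00003669 -3.32775867 -2.77154916] |u,l,n| [-0.3 -3.8 -2.9]
lateral world [0.1 2.4 0.3] (u,l) 0.8 2.3 to go along -n 17.2 -n [ 0.40574516  0.11822463 -0.90630779]
rot err [ 0.04 -0.08  0.03] [-0.61 -1.28  0.39] 0.3672553991522703
```

>>> send_rows([
  {"dx": 1.5, "dy": -0.5, "dz": -3, "ax": 0, "ay": 0, "az": 0, "fingers": 0.25},
  {"dx": 3, "dy": -0.1, "dz": -6, "ax": 0, "ay": 0, "az": 0, "fingers": 0.25},
  {"dx": 4.4, "dy": 0.2, "dz": -9.1, "ax": 0, "ay": 0, "az": 0, "fingers": 0.25},
  {"dx": 4.4, "dy": 0.2, "dz": -9.1, "ax": 0, "ay": 0, "az": 0, "fingers": 0.25},
  {"dx": 4.4, "dy": 0.2, "dz": -9.1, "ax": 0, "ay": 0, "az": 0, "fingers": 0.25},
  {"dx": 4.4, "dy": 0.2, "dz": -9.1, "ax": 0, "ay": 0, "az": 0, "fingers": 0.25},
])

```text
time: 10.75
position: [0.5548, -0.2943, 0.1558]
tool_rot: [-0.299, -0.135, 0.944, -0.042]
force: [0.8, -1.0, -2.0]
gripper_width: 0.368
grasp_force: 89.3
```

```bash
python3 p4.py
```

```text
t 10.75 pos [ 0.55477706 -0.29434242  0.15579368] f [ 0.82126961 -0.95604743 -2.02266456] |u,l,n| [-0.4 -1.1 -2.1]
lateral world [-0.1  3.   0.4] (u,l) 0.9 2.9 to go along -n 7.5 -n [ 0.40574516  0.11822463 -0.90630779]
rot err [-0.01 -0.13  0.03] [-0.04 -0.95  0.19] 0.3682838082149781
```

>>> send_rows([
  {"dx": 1.6, "dy": 0.5, "dz": -3.6, "ax": 0, "ay": 0, "az": 0, "fingers": 0.25},
  {"dx": 2.8, "dy": 0.8, "dz": -6.3, "ax": 0, "ay": 0, "az": 0, "fingers": 0.25},
  {"dx": 4.1, "dy": 1.2, "dz": -9.1, "ax": 0, "ay": 0, "az": 0, "fingers": 0.25},
  {"dx": 4.1, "dy": 1.2, "dz": -9.1, "ax": 0, "ay": 0, "az": 0, "fingers": 0.25},
  {"dx": 4.1, "dy": 1.2, "dz": -9.1, "ax": 0, "ay": 0, "az": 0, "fingers": 0.25},
])

```text
time: 11.17
position: [0.5578, -0.2937, 0.1487]
tool_rot: [-0.3, -0.135, 0.943, -0.043]
force: [-2.1, -0.4, 8.7]
gripper_width: 0.366
grasp_force: 90.1
```

```bash
python3 p4.py
```

```text
t 11.1667 pos [ 0.55783115 -0.29366269  0.14873294] f [-2.11410284 -0.43794453  8.66865553] |u,l,n| [1.7 0.2 8.8]
lateral world [0.  3.3 0.4] (u,l) 1.0 3.1 to go along -n -0.2 -n [ 0.40574516  0.11822463 -0.90630779]
rot err [ 0.07 -0.25 -0.02] [-0.3   1.07 -0.1 ] 0.3664505381675927
```

>>> send_rows([
  {"dx": 0.8, "dy": 0.2, "dz": -1.8, "ax": 0, "ay": 0, "az": 0, "fingers": 0.25},
  {"dx": 1.6, "dy": 0.5, "dz": -3.6, "ax": 0, "ay": 0, "az": 0, "fingers": 0.25},
  {"dx": 1.6, "dy": 0.5, "dz": -3.6, "ax": 0, "ay": 0, "az": 0, "fingers": 0.25},
  {"dx": 1.6, "dy": 0.5, "dz": -3.6, "ax": 0, "ay": 0, "az": 0, "fingers": 0.25},
])

```text
time: 11.5
position: [0.558, -0.2937, 0.1482]
tool_rot: [-0.301, -0.135, 0.943, -0.044]
force: [-7.6, -0.7, 22.7]
gripper_width: 0.367
grasp_force: 90.9
```

```bash
python3 p4.py
```

```text
t 11.5 pos [ 0.55797872 -0.29368804  0.14818156] f [-7.56210953 -0.69493946 22.69936298] |u,l,n| [ 2.8  1.4 23.7]
lateral world [0.1 3.4 0.5] (u,l) 1.1 3.2 to go along -n -0.8 -n [ 0.40574516  0.11822463 -0.90630779]
rot err [ 0.16 -0.4  -0.07] [-0.69  3.5  -0.39] 0.36725314955041816
```

The key is home: it meets a hard stop at the predicted depth with 24 N against it, and the switch is still at off. Next I'll regrasp in line with the panel normal so the turn is a pure wrist roll.

```bash
cat > p5.py <<'E'
from ik import *
s=bot.state(); x,T=tool(s['q']); m=x-KI@np.array([-.016,0,.0195])-n*.029; np.save('m.npy',m); print('m',m,'relax',(n*4).round(1))
x0=x  # after relaxing command = about measured
T0=R.from_matrix(T); print('retract 60',(-T[:,2]*60).round(1))
for th in (60,75,90):
    Tn=R.from_matrix(Tk(KI,np.radians(th)));
    for h in (.028,.10,.12):
        xx=m+n*h; q,c=ik(xx,Tn.as_matrix(),s['q']); print(th,h,((xx-x0)*1e3).round(1),np.degrees((Tn*T0.inv()).as_rotvec()).round(1),q.round(2),f'{c:.0e}')
E
python3 p5.py
```

```text
m [ 0.55927334 -0.29331494  0.09914911] relax [-1.6 -0.5  3.6]
retract 60 [33.4  9.8 48.9]
60 0.028 [-10.1  -2.9 -23.6] [  8.6 -29.2  -0.1] [-0.47  0.48 -0.1   1.06 -0.06 -0.75] 8e-29
60 0.1 [-39.3 -11.4  41.6] [  8.6 -29.2  -0.1] [-0.5   0.4  -0.07  1.17 -0.06 -0.78] 9e-31
60 0.12 [-47.4 -13.8  59.7] [  8.6 -29.2  -0.1] [-0.51  0.37 -0.06  1.2  -0.06 -0.79] 7e-31
75 0.028 [-10.1  -2.9 -23.6] [ 12.8 -43.6  -0.1] [-0.56  0.34 -0.32  0.8   0.13 -0.84] 3e-29
75 0.1 [-39.3 -11.4  41.6] [ 12.8 -43.6  -0.1] [-0.6   0.26 -0.27  0.93  0.13 -0.88] 3e-27
75 0.12 [-47.4 -13.8  59.7] [ 12.8 -43.6  -0.1] [-0.61  0.24 -0.26  0.97  0.14 -0.89] 5e-27
90 0.028 [-10.1  -2.9 -23.6] [ 17. -58.  -0.] [-0.67  0.26 -0.51  0.54  0.35 -0.91] 5e-28
90 0.1 [-39.3 -11.4  41.6] [ 17. -58.  -0.] [-0.72  0.16 -0.46  0.7   0.36 -0.96] 9e-25
90 0.12 [-47.4 -13.8  59.7] [ 17. -58.  -0.] [-0.73  0.14 -0.44  0.75  0.37 -0.97] 2e-30
```

>>> send_rows([
  {"dx": -1.6, "dy": -0.5, "dz": 3.6, "ax": 0, "ay": 0, "az": 0, "fingers": 0.25},
  {"dx": -1.6, "dy": -0.5, "dz": 3.6, "ax": 0, "ay": 0, "az": 0, "fingers": 0.75},
  {"dx": -1.6, "dy": -0.5, "dz": 3.6, "ax": 0, "ay": 0, "az": 0, "fingers": 0.75},
  {"dx": -1.6, "dy": -0.5, "dz": 3.6, "ax": 0, "ay": 0, "az": 0, "fingers": 0.75},
  {"dx": -1.6, "dy": -0.5, "dz": 3.6, "ax": 0, "ay": 0, "az": 0, "fingers": 0.75},
  {"dx": 12, "dy": 4, "dz": 24, "ax": 0, "ay": 0, "az": 0, "fingers": 0.75},
  {"dx": 26, "dy": 8, "dz": 45, "ax": 0, "ay": 0, "az": 0, "fingers": 0.75},
  {"dx": 20, "dy": 6, "dz": 75, "ax": 1.9, "ay": -6.5, "az": 0, "fingers": 0.75},
  {"dx": 10, "dy": 3, "dz": 85, "ax": 3.8, "ay": -13, "az": 0, "fingers": 0.75},
  {"dx": 0, "dy": 0, "dz": 85, "ax": 5.7, "ay": -19.5, "az": 0, "fingers": 0.75},
  {"dx": -10, "dy": -3, "dz": 85, "ax": 7.6, "ay": -26, "az": 0, "fingers": 0.75},
  {"dx": -20, "dy": -6, "dz": 80, "ax": 9.5, "ay": -32.5, "az": 0, "fingers": 0.75},
  {"dx": -30, "dy": -9, "dz": 75, "ax": 11.4, "ay": -39, "az": 0, "fingers": 0.75},
  {"dx": -40, "dy": -12, "dz": 70, "ax": 13.3, "ay": -45.5, "az": 0, "fingers": 0.75},
  {"dx": -49, "dy": -14.3, "dz": 63.3, "ax": 15.2, "ay": -52, "az": 0, "fingers": 0.75},
  {"dx": -49, "dy": -14.3, "dz": 63.3, "ax": 17, "ay": -58, "az": 0, "fingers": 0.75},
  {"dx": -49, "dy": -14.3, "dz": 63.3, "ax": 17, "ay": -58, "az": 0, "fingers": 0.75},
  {"dx": -49, "dy": -14.3, "dz": 63.3, "ax": 17, "ay": -58, "az": 0, "fingers": 0.75},
  {"dx": -49, "dy": -14.3, "dz": 63.3, "ax": 17, "ay": -58, "az": 0, "fingers": 0.75},
])

```text
time: 13.08
position: [0.5123, -0.3078, 0.2075]
tool_rot: [0.216, -0.138, 0.966, 0.032]
force: [-0.3, -0.1, -0.3]
gripper_width: 0.755
grasp_force: 0.0
```

```bash
cat > p6.py <<'E'
from ik import *
s=bot.state(); x,T=tool(s['q']); m=np.load('m.npy'); Tn=R.from_matrix(Tk(KI,np.pi/2))
print(s['time'],s['position'],'f u,l,n',(s['force']@C).round(1),s['gripper_width'],'mom n',(s['moment']@n).round(2))
print('to grasp',((m+n*.028-s['position'])*1e3).round(1),'rot',np.degrees((Tn*R.from_matrix(T).inv()).as_rotvec()).round(2))
d=(s['position']-m)*1e3; print('u,l,n pos',(d@C).round(1),'turn about -n',np.degrees((R.from_matrix(T)*Tn.inv()).as_rotvec()@-n).round(1))
E
python3 p6.py
python3 - <<'E'
from ik import *
m=np.load('m.npy'); b=bot.read_camera('side'); im=b['frame']
h=cv2.cvtColor(im,cv2.COLOR_RGB2HSV).astype(int); q=proj(b,m+n*.03); 
M=((h[...,0]>100)&(h[...,0]<125)&(h[...,1]>110)&(h[...,2]>60)).astype(np.uint8); k,lb,st,ce=cv2.connectedComponentsWithStats(M)
for i in range(1,k):
    if st[i,4]>40: print(ce[i],st[i])
for z in (.029,.053): print('pred',[proj(b,m+n*z+l*j).round(1).tolist() for j in (.018,-.018)])
E
```

```text
13.0833 [ 0.51226551 -0.30776996  0.20746526] f u,l,n [-0.5  0.  -0.2] 0.7549876872021866 mom n -0.02
to grasp [ 35.6  11.1 -82.9] rot [-0.13  0.23 -0.05]
u,l,n pos [  1.2  -0.7 118.9] turn about -n -0.0
[354.7037037 362.2962963] [345 354  19  17 162]
pred [[347.2, 345.5], [358.3, 365.5]]
pred [[341.7, 339.2], [353.0, 359.6]]
```

Run:
```python
from ik import *
b=bot.read_camera('side'); h=cv2.cvtColor(b['frame'],cv2.COLOR_RGB2HSV).astype(int)
for y in range(332,380,2):
    print(y,''.join('B' if 100<p[0]<126 and p[1]>110 and p[2]>60 else 'b' if 100<p[0]<130 and p[1]>90 else '#' if p[2]<40 else '.' if p[2]>110 else '-' for p in h[y,330:385]))
```

```text
332 ##########------------..........--.....................
334 ###----##-##--------...--------------..----............
336 ------#######-----------------------...--------........
338 ------#########--..----------------...------------.....
340 ---#############-...---------------...---------------..
342 ---##############--...-------------..-----------------.
344 ---#############-----.---##-########-------------------
346 -#----############------###############----------------
348 ----###############---------------#######--------------
350 -####################------...--------#####------------
352 ######################-------.........-##--##----------
354 ######################bBb-.---........--#-#-#----------
356 ####################-bBBBB-----........--#-###---------
358 #################-BBBBBBBBBB----........-#####---------
360 ###########-###BBBBBBBBBBBBBBB---......--##-##---------
362 -#######---#####bBBBBBBBBBBBBBBBB-....---#--##---------
364 --###-#---#######--bBBBBBBBBBBBBBB-...-----###---------
366 -#---------######-----BBBBBBBBBBBB-----##--##----------
368 -------------######------BBBBBBB-----#---#-#-----------
370 -------------########------BB------###--###------------
372 ---------------###########----######-####--------------
374 --------------#--#######################---------------
376 -----#--------------#################------------------
378 -----------------#-----##########---------------------.
```

Run:
```python
from ik import *
m=np.load('m.npy'); b=bot.read_camera('side')
for d in (0,.005,.01,.015):
    print(d,'B',proj(b,m+n*(.005+d)-l*.018+u*.007).round(1),'C',proj(b,m+n*(.005+d)-l*.018-u*.007).round(1),'D',proj(b,m+n*(.053+d)-l*.018-u*.007).round(1),'A',proj(b,m+n*(.053+d)-l*.018+u*.007).round(1))
```

```text
0 B [367.4 368.6] C [359.3 373.8] D [348.7 362.3] A [357.3 356.8]
0.005 B [366.4 367.4] C [358.2 372.6] D [347.5 361. ] A [356.2 355.5]
0.01 B [365.4 366.3] C [357.2 371.5] D [346.3 359.7] A [355.  354.2]
0.015 B [364.4 365.1] C [356.1 370.3] D [345.1 358.4] A [353.9 352.9]
```

The side view shows the -y face of the bow about 3 px above where it should be, so the retreat may have pulled the key out several mm. I'll regrasp in line, push it home again, then turn.

>>> send_rows([
  {"dx": 12, "dy": 4, "dz": -30, "ax": 0, "ay": 0, "az": 0, "fingers": 0.75},
  {"dx": 24, "dy": 7.5, "dz": -56, "ax": 0, "ay": 0, "az": 0, "fingers": 0.75},
  {"dx": 32.4, "dy": 10.2, "dz": -75.6, "ax": 0, "ay": 0, "az": 0, "fingers": 0.75},
  {"dx": 32.4, "dy": 10.2, "dz": -75.6, "ax": 0, "ay": 0, "az": 0, "fingers": 0.75},
  {"dx": 32.4, "dy": 10.2, "dz": -75.6, "ax": 0, "ay": 0, "az": 0, "fingers": 0.75},
  {"dx": 32.4, "dy": 10.2, "dz": -75.6, "ax": 0, "ay": 0, "az": 0, "fingers": 0.25},
  {"dx": 32.4, "dy": 10.2, "dz": -75.6, "ax": 0, "ay": 0, "az": 0, "fingers": 0.25},
  {"dx": 32.4, "dy": 10.2, "dz": -75.6, "ax": 0, "ay": 0, "az": 0, "fingers": 0.25},
  {"dx": 32.4, "dy": 10.2, "dz": -75.6, "ax": 0, "ay": 0, "az": 0, "fingers": 0.25},
  {"dx": 32.4, "dy": 10.2, "dz": -75.6, "ax": 0, "ay": 0, "az": 0, "fingers": 0.25},
], squeeze=90)

```text
time: 14.07
position: [0.5446, -0.2975, 0.133]
tool_rot: [0.218, -0.138, 0.966, 0.031]
force: [-2.4, 2.1, 6.9]
gripper_width: 0.408
grasp_force: 89.1
```

```bash
python3 p6.py
```

```text
14.0667 [ 0.54459769 -0.2974858   0.13299458] f u,l,n [1.4 2.7 7. ] 0.4079594176845311 mom n -0.02
to grasp [ 3.3  0.9 -8.5] rot [-0.15  0.43 -0.04]
u,l,n pos [ 0.5  0.1 37.1] turn about -n -0.0
```

>>> send_rows([
  {"dx": 0.8, "dy": 0.2, "dz": -1.8, "ax": 0, "ay": 0, "az": 0, "fingers": 0.25},
  {"dx": 1.6, "dy": 0.5, "dz": -3.6, "ax": 0, "ay": 0, "az": 0, "fingers": 0.25},
  {"dx": 1.6, "dy": 0.5, "dz": -3.6, "ax": 0, "ay": 0, "az": 0, "fingers": 0.25},
  {"dx": 1.6, "dy": 0.5, "dz": -3.6, "ax": 0, "ay": 0, "az": 0, "fingers": 0.25},
])

```text
time: 14.4
position: [0.5453, -0.2976, 0.1325]
tool_rot: [0.219, -0.137, 0.966, 0.031]
force: [-25.0, 4.6, 37.1]
gripper_width: 0.407
grasp_force: 94.0
```

```bash
python3 p6.py
```

```text
14.4 [ 0.54530911 -0.29755893  0.13246159] f u,l,n [-4.9 11.4 43.2] 0.40747663436391474 mom n 0.01
to grasp [ 2.6  0.9 -7.9] rot [-0.11  0.49  0.05]
u,l,n pos [ 0.9 -0.2 36.4] turn about -n 0.0
```

>>> send_rows([
  {"dx": -1.2, "dy": -0.3, "dz": 2.7, "ax": 0, "ay": 0, "az": 0, "fingers": 0.25},
  {"dx": -1.2, "dy": -0.3, "dz": 2.7, "ax": 2.4, "ay": 0.7, "az": -5.4, "fingers": 0.25},
  {"dx": -1.2, "dy": -0.3, "dz": 2.7, "ax": 4.9, "ay": 1.4, "az": -10.9, "fingers": 0.25},
  {"dx": -1.2, "dy": -0.3, "dz": 2.7, "ax": 7.3, "ay": 2.1, "az": -16.3, "fingers": 0.25},
  {"dx": -1.2, "dy": -0.3, "dz": 2.7, "ax": 9.7, "ay": 2.8, "az": -21.7, "fingers": 0.25},
  {"dx": -1.2, "dy": -0.3, "dz": 2.7, "ax": 12.2, "ay": 3.5, "az": -27.2, "fingers": 0.25},
  {"dx": -1.2, "dy": -0.3, "dz": 2.7, "ax": 14.6, "ay": 4.2, "az": -32.6, "fingers": 0.25},
  {"dx": -1.2, "dy": -0.3, "dz": 2.7, "ax": 17, "ay": 5, "az": -38.1, "fingers": 0.25},
  {"dx": -1.2, "dy": -0.3, "dz": 2.7, "ax": 19.5, "ay": 5.7, "az": -43.5, "fingers": 0.25},
  {"dx": -1.2, "dy": -0.3, "dz": 2.7, "ax": 19.5, "ay": 5.7, "az": -43.5, "fingers": 0.25},
  {"dx": -1.2, "dy": -0.3, "dz": 2.7, "ax": 19.5, "ay": 5.7, "az": -43.5, "fingers": 0.25},
])

```text
time: 15.32
position: [0.5436, -0.2969, 0.1323]
tool_rot: [0.186, 0.268, 0.938, 0.116]
force: [-11.8, 2.7, 17.7]
gripper_width: 0.41
grasp_force: 91.7
```

```bash
python3 p6.py
```

```text
15.3167 [ 0.54357245 -0.29692444  0.13230105] f u,l,n [-2.   5.9 20.5] 0.40978849357286523 mom n -0.01
to grasp [ 4.3  0.3 -7.8] rot [-19.61  -5.31  43.57]
u,l,n pos [-0.6  0.9 36.8] turn about -n 48.1
```

>>> send_rows([
  {"dx": 0, "dy": 0, "dz": 0, "ax": 1.6, "ay": 0.5, "az": -3.6, "fingers": 0.25},
  {"dx": 0, "dy": 0, "dz": 0, "ax": 2.4, "ay": 0.7, "az": -5.4, "fingers": 0.25},
  {"dx": 0, "dy": 0, "dz": 0, "ax": 3.2, "ay": 0.9, "az": -7.2, "fingers": 0.25},
  {"dx": 0, "dy": 0, "dz": 0, "ax": 3.2, "ay": 0.9, "az": -7.2, "fingers": 0.25},
  {"dx": 0, "dy": 0, "dz": 0, "ax": 3.2, "ay": 0.9, "az": -7.2, "fingers": 0.25},
])

```text
time: 15.73
position: [0.544, -0.2972, 0.1325]
tool_rot: [0.179, 0.332, 0.917, 0.128]
force: [-10.4, 3.7, 16.8]
gripper_width: 0.406
grasp_force: 90.7
```

```bash
python3 p6.py
```

```text
15.7333 [ 0.54396888 -0.29718316  0.13246604] f u,l,n [-1.   6.4 19. ] 0.4062011801985057 mom n 0.2
to grasp [ 3.9  0.6 -7.9] rot [-22.78  -6.15  50.74]
u,l,n pos [-0.2  0.6 36.9] turn about -n 56.0
```

>>> send_rows([
  {"dx": 0, "dy": 0, "dz": 0, "ax": 0.8, "ay": 0.2, "az": -1.8, "fingers": 0.25},
  {"dx": 0, "dy": 0, "dz": 0, "ax": 1.6, "ay": 0.5, "az": -3.6, "fingers": 0.25},
  {"dx": 0, "dy": 0, "dz": 0, "ax": 1.6, "ay": 0.5, "az": -3.6, "fingers": 0.25},
  {"dx": 0, "dy": 0, "dz": 0, "ax": 1.6, "ay": 0.5, "az": -3.6, "fingers": 0.25},
])

```text
time: 16.07
position: [0.544, -0.2972, 0.1324]
tool_rot: [0.174, 0.363, 0.906, 0.133]
force: [-9.6, 2.6, 15.7]
gripper_width: 0.408
grasp_force: 90.9
```

```bash
python3 p6.py
```

```text
16.0667 [ 0.5439664  -0.2971632   0.13241192] f u,l,n [-1.1  5.1 17.9] 0.4081763553286925 mom n 0.54
to grasp [ 3.9  0.5 -7.9] rot [-24.34  -6.64  54.3 ]
u,l,n pos [-0.2  0.6 36.8] turn about -n 59.9
```

>>> send_rows([
  {"dx": -0.8, "dy": -0.2, "dz": 1.8, "ax": -1.2, "ay": -0.4, "az": 2.7, "fingers": 0.25},
  {"dx": -0.8, "dy": -0.2, "dz": 1.8, "ax": -1.2, "ay": -0.4, "az": 2.7, "fingers": 0.5},
  {"dx": -0.8, "dy": -0.2, "dz": 1.8, "ax": -1.2, "ay": -0.4, "az": 2.7, "fingers": 0.8},
  {"dx": -0.8, "dy": -0.2, "dz": 1.8, "ax": -1.2, "ay": -0.4, "az": 2.7, "fingers": 0.8},
  {"dx": -0.8, "dy": -0.2, "dz": 1.8, "ax": -1.2, "ay": -0.4, "az": 2.7, "fingers": 0.8},
  {"dx": -8, "dy": -2.5, "dz": 18, "ax": -1.2, "ay": -0.4, "az": 2.7, "fingers": 0.8},
  {"dx": -24, "dy": -7, "dz": 53, "ax": -1.2, "ay": -0.4, "az": 2.7, "fingers": 0.8},
  {"dx": -41, "dy": -12, "dz": 91, "ax": -1.2, "ay": -0.4, "az": 2.7, "fingers": 0.8},
  {"dx": -50, "dy": 20, "dz": 120, "ax": -1.2, "ay": -0.4, "az": 2.7, "fingers": 0.8},
  {"dx": -55, "dy": 60, "dz": 140, "ax": -1.2, "ay": -0.4, "az": 2.7, "fingers": 0.8},
  {"dx": -55, "dy": 100, "dz": 150, "ax": -1.2, "ay": -0.4, "az": 2.7, "fingers": 0.8},
  {"dx": -55, "dy": 140, "dz": 150, "ax": -1.2, "ay": -0.4, "az": 2.7, "fingers": 0.8},
  {"dx": -55, "dy": 180, "dz": 150, "ax": -1.2, "ay": -0.4, "az": 2.7, "fingers": 0.8},
  {"dx": -55, "dy": 220, "dz": 150, "ax": -1.2, "ay": -0.4, "az": 2.7, "fingers": 0.8},
  {"dx": -55, "dy": 260, "dz": 150, "ax": -1.2, "ay": -0.4, "az": 2.7, "fingers": 0.8},
  {"dx": -55, "dy": 260, "dz": 150, "ax": -1.2, "ay": -0.4, "az": 2.7, "fingers": 0.8},
  {"dx": -55, "dy": 260, "dz": 150, "ax": -1.2, "ay": -0.4, "az": 2.7, "fingers": 0.8},
])

```text
time: 17.48
position: [0.489, -0.0344, 0.2806]
tool_rot: [0.177, 0.337, 0.916, 0.13]
force: [0.6, -1.0, -0.3]
gripper_width: 0.801
grasp_force: 0.0
```

```bash
cat > fin.py <<'E'
import sys
from ik import *
m=np.load('m.npy'); Rr=R.from_rotvec(-n*np.radians(50)).as_matrix(); L=Rr@l; U=Rr@u
a=bot.read_camera('top'); b=bot.read_camera('side'); o=[]
for c in (a,b):
    im=cv2.resize(c['frame'],None,fx=7,fy=7,interpolation=2)
    for h in (.0,.005,.053):
        w=.0125 if h<.005 else .018
        for j in (-w,w):
            for k in (-.007,.007): cv2.circle(im,tuple(int(i) for i in proj(c,m+n*h+L*j+U*k)*7+3),3,((255,0,255) if h==0 else (0,255,0) if h<.01 else (255,255,0)),-1)
    X,Y=(proj(c,m+n*.02)*7).astype(int)-[200,250]; o.append(im[Y:Y+500,X:X+400]); print(X/7,Y/7)
cv2.imwrite(f'pics/{sys.argv[1]}.png',np.hstack(o)[:,:,::-1])
E
python3 fin.py z9
```

```text
411.57142857142856 191.14285714285714
326.0 321.7142857142857
```

View pics/z9.png

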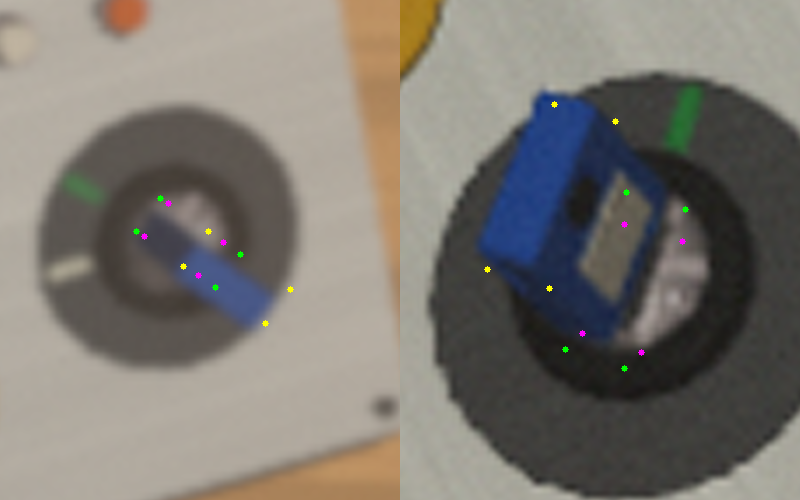

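Run:
```python
from ik import *
b=bot.read_camera('side'); a=bot.read_camera('top')
S=lambda x,y:((x-400-3)/7+326,(y-3)/7+321.714)
T=lambda x,y:((x-3)/7+411.571,(y-3)/7+191.143)
r1=ray(b,*S(535,179)); r2=ray(a,*T(207,270))
p=tri([r1,r2]); print('tri end centre rel kh (u,l,n) mm',((p-kh[:3])@C*1e3).round(1))
# side only: end-face 4 corners fit: position along n, yaw, with lateral free small
obs=np.array([S(537,95),S(595,108),S(530,268),S(480,245)]); cb=S(612,343)
def pr(v,pts):
    Q=R.from_rotvec(C@np.array([v[1],v[2],0])).as_matrix()@R.from_rotvec(-n*v[3]).as_matrix()
    return np.array([proj(b,kh[:3]+Q@(C@np.array(q)+n*v[0])) for q in pts])
E=[(-.007,.018,.053),(.007,.018,.053),(.007,-.018,.053),(-.007,-.018,.053),(.007,-.018,.005)]
ob=np.vstack([obs,cb])
for w in (100,10):
    r=least_squares(lambda v:np.concatenate([(pr(v,E)-ob).ravel(),v[1:3]*w]),[0,0,0,.87]); print(w,'out mm',r.x[0]*1e3,'tilt',r.x[1:3],'turn',np.degrees(r.x[3]),r.fun[:10].round(1))
hd=cv2.cvtColor(a['frame'],cv2.COLOR_RGB2HSV).astype(int)
for y in range(215,243): print(y,''.join('B' if 100<p[0]<130 and p[1]>90 else '#' if p[2]<70 else '.' if p[2]>110 else '-' for p in hd[y,420:465]))
```

```text
tri end centre rel kh (u,l,n) mm [-0.8  4.7 44.9]
100 out mm 3.727153252539368 tilt [ 0.00241727 -0.01256596] turn 50.35275709151511 [ 0.7 -1.8  1.2 -1.1  1.  -0.1 -0.7  0.4  0.4  0.5]
10 out mm 3.358240151799428 tilt [ 0.001771   -0.03187497] turn 50.66243458766952 [ 0.2 -1.3  0.6 -0.7  0.4  0.5 -1.2  0.9  0.3  0.7]
215 .-------------------------------.............
216 .-------------------------------.............
217 -...-------#--------------------.............
218 --...----------------------------............
219 ---------#-------...-------------............
220 --------##----.......------------............
221 ---------------.......-----------............
222 -------##-------.......-----------...........
223 -------#----------.....----------............
224 ------##-----------....----------............
225 ------#-------------...----------............
226 ------##------------..-----------............
227 --..--##-----------BB.-----------............
228 .....-##----------BBBBB----------............
229 .....--#---------BBBBBBB.--------............
230 ....---#---------BBBBBBBBB------.............
231 .------#----------BBBBBBBBB.----.............
232 --------##----------BBBBBBBBB--..............
233 ---------##-------#--BBBBBBBBB...............
234 -----------#-#---####--BBBBBBB...............
235 ------------------------BBBBB................
236 -------------------------.BB.................
237 .--------------------------..................
238 ..-------------------------..................
239 ...----------------------....................
240 ....--------------------.....................
241 .......---------------.......................
242 .........----------..........................
```

Run:
```python
from ik import *
b=bot.read_camera('side'); a=bot.read_camera('top')
S=lambda x,y:((x-400-3)/7+326,(y-3)/7+321.714)
for t in ((448.3,234.7),(448.8,234.3),(448.3,235.5)):
    p=tri([ray(b,*S(505,256)),ray(a,*t)]); d=(p-kh[:3])@C*1e3
    r=R.from_rotvec([0,0,-np.radians(50)]).apply([0,-18,53]); print('end corner mid (u,l,n)',d.round(1),'expected',r.round(1), 'ray gap',[np.round(np.linalg.norm(np.cross(p-o,v/np.linalg.norm(v)))*1e3,1) for o,v in (ray(b,*S(505,256)),ray(a,*t))])
```

```text
end corner mid (u,l,n) [-14.6  -8.8  51.4] expected [-13.8 -11.6  53. ] ray gap [np.float64(0.6), np.float64(0.6)]
end corner mid (u,l,n) [-14.   -9.7  52.7] expected [-13.8 -11.6  53. ] ray gap [np.float64(1.1), np.float64(1.1)]
end corner mid (u,l,n) [-15.5  -8.5  51.6] expected [-13.8 -11.6  53. ] ray gap [np.float64(0.3), np.float64(0.3)]
```

The two-view fix puts the bow's end 51–53 mm above the mouth (53 expected when home). The bow is turned about 50°, and the rising moment at the end of the turn shows the switch reached its stop. The picture shows the key upright and free in the barrel with the arm clear, so I'm handing in.

```bash
python3 -c "
from bench import bot
print(bot.sign_off())"
```

```text
the job is handed in; nothing more can be done
None
```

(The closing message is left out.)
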